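# Stack the optics trays on their base and cover them

### The arm

A 6-joint arm with a two-finger parallel gripper is mounted at the origin on a cart in front of the work surface, level with it; the furniture and walls round the work are solid. World frame = base frame: x ahead of the robot, y to its left, z up, the work surface at z = 0. Lengths are in m, angles in rad, forces in N, time in s.
With the tool pointing down it reaches from about 0.375 to 0.825 m from the base axis. Payload 5.5 kg.
Tool frame: the origin (TCP) lies midway between the tips of the shut fingers; the grasp point (between the pads) lies 19 mm behind it; y points along the fingers, z is the direction in which the jaws open and shut, and the axes are right-handed (so a half turn about y gives the same grasp; the last joint's range is limited). The gripper opens to 85 mm and grips with 20 to 120 N. Pads are 22 mm wide; open, the fingers measure 114 mm over their backs; the gripper's body (76 mm by 85 mm) begins 54 mm behind the grasp point. The pads swing forward as they close: fully open they stand 13 mm farther back than shut.
Start: joints at [-1.136, 0.314, -0.047, 1.21, 0, 1.571], TCP at [0.253, -0.544, 0.231] pointing down, gripper open.
Joint ranges: [-2.67, 2.67], [-0.69, 1.73], [-1.03, 1.25], [-2.08, 2.16], [-1.42, 1.45], [-3.14, 3.14]. Speed limits (rad/s): [2.39, 2.39, 3.01, 3.14, 3.14, 3.14].

### API

Orientations are given as a 3x3 rotation matrix whose columns are the frame's x, y, z axes.
In Python, from plant import robot, eyes, models gives the robot as it stands. The module is installed in compiled form; this text tells all that it offers.
- The arm moves only by the tool send_rows, never from a script. Its arguments are lists of equal length, an entry for each row: "slide": the shift along the tool's x, y, z in mm, a list of three; "angular": the turn, a rotation vector about the tool's x, y, z in degrees, a list of three; "gripper": the closure, from -1 (fully open) to 1 (shut). A call has 1 to 12 rows; each row is the pose to reach, as a shift and turn from the pose commanded when the call began, along the tool's axes at that moment; what a row does not reach only later rows make up. A row lasts 1/10 s, in which the tool goes at most 50 mm and 8.59 degrees, less where a joint would pass 70% of its speed; a pose out of reach is approached as far as the arm can. A call with a gripper value outside its range is refused whole. The fingers move at their own pace and stop on an object; "grip_force" is the grip in N (left out, the last holds). Time passes only in rows, so rows that repeat a pose let the fingers close. It gives the time, the measured TCP pose, the force and the opening at its end, in the units of the state.
- robot.read_state(): the state, without advancing time (a new reading comes with each control period).
- eyes.snapshot(name): name is "side" or "top" or "wrist"; returns the picture (384x512x3 uint8, blue, green, red); there is no depth.
- eyes.get_calibration(name): a dict with "intrinsics" (3x3 intrinsics, pixels), "eye" and "orientation" of the camera in the world. Camera axes: x right, y down, z forward; pixel columns grow to the right and rows downward; lengths in m; the calibration is good to about 2 mm. A picture is of the moment at which its call begins: read the wrist's pose just before it. get_calibration takes no time and is no camera call; for the wrist camera it gives the pose at the moment of the call.
- robot.finish_job(): hands the job in, once; it reports no verdict.
Trained networks look in the newest picture that a camera, given by its name, has taken for a name from the list of things; names that differ only in an ending like _2 or _b are one class to them, and where a whole thing is asked for, a point or a joint stands for the part that bears it (a point fixed in the world has none). Each returns a list of dicts, best first, with "confidence" (0 to 1); they miss things now and then, are a little off and sometimes report something else, mostly with a low value. They report only what shows in the picture. A call takes as long as a camera call. They do not tell look-alikes from the thing itself.
- models.boxes_of(target, camera): "xyz" ([x, y, z] in m, in the coordinates of the camera as it stood for that picture, good to about 4 mm: the middle of the surface that is visible of it).
- models.landmark_of(target, camera): "xyz" ([x, y, z] in m, in the coordinates of the camera as it stood for that picture, good to about 4 mm: a listed point, or the origin of a listed thing).
The state is a dict: "time_s": time; "q": joint angles; "qvel": joint speeds; "joint_torque": joint torques, N m; "tool_pos": TCP position; "ee_rot": TCP orientation; "wrist_force": force on the tool from outside, world axes, zero at the start; "moment": the same for the moment, N m; "opening": finger opening in m.
Only numpy, scipy, OpenCV 4.12 (cv2) and the standard library are available. Lean on these libraries where they do the work, as an engineer would, in place of code of your own. Each camera call takes 0.05 s, during which the arm holds its last target.

### The job

Build up the optics tray stack on the base frame fixed to the table, one piece at a time: first the deepest tray, then the medium one, then the shallowest, and last the cover with the bar handle. Line up each piece so that its corner feet drop inside the rim below and it sits fully down and level, and let go of it before fetching the next. Leave the T connector, the post holder and the lens tube where they are.

Things in the scene. Friction and masses are not known exactly. Their poses are not given: they have to be found in the camera images.
- stack_base: Aluminium base frame fixed to the table: shallow open frame 110 x 60 mm, walls 3 mm, rim 12 mm above the table, inner floor 3 mm; a low ear with a screw (8 mm high) at each end makes it 152 mm long; nothing else has ears. Origin: centre of underside; x long, y short, z up.
- deep_tray: Deepest tray: one compartment, no dividers. Grey plastic tray 110 x 60 mm, walls 3 mm, 48 mm tall: 4 tapered corner feet 6 mm high (8 to 12 mm across), then a 42 mm body, gripped across the 60 mm. Feet go inside the rim below (play 1.5 mm a side, 3.5 at tips), the body rests on that rim: origin 6 mm above the base's. Origin: centre, underside of feet; x long, y short, z up.
- medium_tray: Medium tray: two compartments. Grey plastic tray 110 x 60 mm, walls 3 mm, 38 mm tall: 4 tapered corner feet 6 mm high (8 to 12 mm across), then a 32 mm body, gripped across the 60 mm. Feet go inside the rim below (play 1.5 mm a side, 3.5 at tips), the body rests on that rim: origin 42 mm above the deep tray's. Origin: centre, underside of feet; x long, y short, z up.
- shallow_tray: Shallowest tray: six small compartments. Grey plastic tray 110 x 60 mm, walls 3 mm, 30 mm tall: 4 tapered corner feet 6 mm high (8 to 12 mm across), then a 24 mm body, gripped across the 60 mm. Feet go inside the rim below (play 1.5 mm a side, 3.5 at tips), the body rests on that rim: origin 32 mm above the medium tray's. Origin: centre, underside of feet; x long, y short, z up.
- cover: Loose grey plastic cover: plate 110 x 60 x 4 mm on 4 corner feet 6 mm high like the trays', with an aluminium bar handle on top, 56 mm long (x), 12 mm wide (y), 14 to 34 mm above the feet's undersides. Seated in the shallow tray's rim its origin is 24 mm above that tray's. Origin: centre, underside of feet; x long, y short, z up.
- bnc_tee: Bystander: small grey metal T connector, 34 x 45 x 13 mm, lying on the table, origin at the centre of its underside.
- post_holder: Bystander: black upright post holder with a side knob, 32 x 41 mm, 56 mm tall, origin at the centre of its underside.
- lens_tube: Bystander: black lens tube lying on its side, 31 x 51 x 31 mm, origin at the centre of its underside, axis along its y.
Things that resemble listed ones, but are neither listed nor needed, are in the scene too. Leave any purple look-alike of the cover alone.

How it is judged:
By the outcome, as a careful person would: the job done as asked, in the order asked, and still so for the second after the job is handed in, with the robot touching nothing.
It also fails if it takes over 102 s, if anything falls off the work surface, if the arm or the gripper's body presses on something with over 40 N, if the wrist force passes 120 N, or if a joint passes its speed limit or range.

## Working session

There is one attempt and no reset: what is moved stays moved. The work goes in short steps, Python scripts to look and compute and a tool call to move; the robot and the scene stay as the last step left them, time stands still between calls to the robot, and variables do not carry over. Pictures are saved under pics/ and viewed, and the job is handed in when it is done.

Besides the shell and the picture viewer there is one more tool, called as name(argument=value, ...), one argument or row to a line, values as JSON. send_rows: Moves the arm, as the interface text tells. Its arguments: {"type":"object","properties":{"slide":{"type":"array","items":{"type":"array","items":{"type":"number"}}},"angular":{"type":"array","items":{"type":"array","items":{"type":"number"}}},"gripper":{"type":"array","items":{"type":"number"}},"grip_force":{"type":"number"}},"required":["slide","angular","gripper"]}

```bash
mkdir -p pics; python3 - <<'E'
from plant import robot, eyes, models
import cv2, numpy as np
s=robot.read_state(); print(s)
for c in ["top","side","wrist"]:
    im=eyes.snapshot(c); cv2.imwrite(f"pics/{c}0.png",im)
    k=eyes.get_calibration(c); print(c,k)
    R=np.array(k["orientation"]);e=np.array(k["eye"])
    if c!="wrist":
      for n in ["stack_base","deep_tray","medium_tray","shallow_tray","cover","bnc_tee","post_holder","lens_tube"]:
        for d in models.landmark_of(n,c):
            print(c,n,round(d["confidence"],2),np.round(R@np.array(d["xyz"])+e,3))
E
```

```text
{'time_s': 0.0, 'q': array([-1.13599895e+00,  3.14232157e-01, -4.80452069e-02,  1.21013746e+00,
        3.76671213e-05,  1.57079742e+00]), 'qvel': array([-0.00199696, -0.00193451, -0.00123124, -0.00022888, -0.00035573,
        0.00102196]), 'joint_torque': array([ 2.30948826e-03, -5.39591789e+01,  3.39747512e+01,  1.92091969e-02,
        3.28250881e-04,  1.72893465e-05]), 'tool_pos': array([ 0.25252308, -0.54368524,  0.23044569]), 'ee_rot': array([[-9.06955893e-01, -6.47590559e-04,  4.21225104e-01],
       [-4.21225600e-01,  1.48376863e-03, -9.06954680e-01],
       [-3.76653079e-05, -9.99998690e-01, -1.61849443e-03]]), 'wrist_force': array([ 0.25422812,  0.38900449, -0.07836337]), 'moment': array([0.00446598, 0.01645137, 0.01282778]), 'opening': 0.08558736237769782}
top {'intrinsics': array([[352.36224151,   0.        , 254.22519838],
       [  0.        , 352.36224151, 192.51038508],
       [  0.        ,   0.        ,   1.        ]]), 'eye': array([0.26603997, 0.37978726, 1.10334609]), 'orientation': array([[-0.10107331, -0.97290898,  0.20792381],
       [-0.99487272,  0.09809936, 
[... 1156 characters left out ...]
side cover 0.88 [0.441 0.2   0.004]
side cover 0.53 [ 0.43   0.71  -0.002]
side bnc_tee 0.57 [0.533 0.136 0.006]
side bnc_tee 0.42 [0.428 0.337 0.002]
side post_holder 0.59 [0.561 0.384 0.001]
side lens_tube 0.81 [0.3   0.236 0.003]
side lens_tube 0.66 [0.63  0.09  0.004]
wrist {'intrinsics': array([[340.54579235,   0.        , 259.81501883],
       [  0.        , 340.54579235, 191.58371902],
       [  0.        ,   0.        ,   1.        ]]), 'eye': array([ 0.3234975 , -0.51096543,  0.37425701]), 'orientation': array([[ 4.20966610e-01, -8.62925936e-01, -2.79545958e-01],
       [-9.07076107e-01, -4.00401230e-01, -1.29968423e-01],
       [ 2.22577226e-04,  3.08281826e-01, -9.51295047e-01]])}
```

View pics/top0.png

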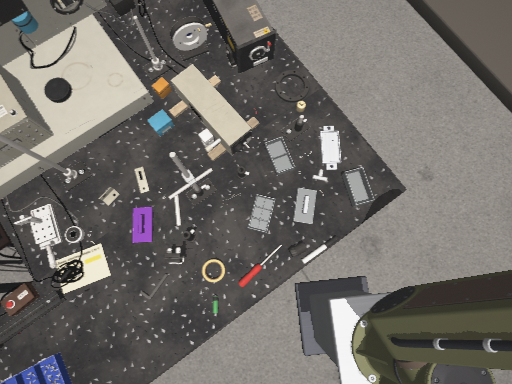

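View pics/side0.png

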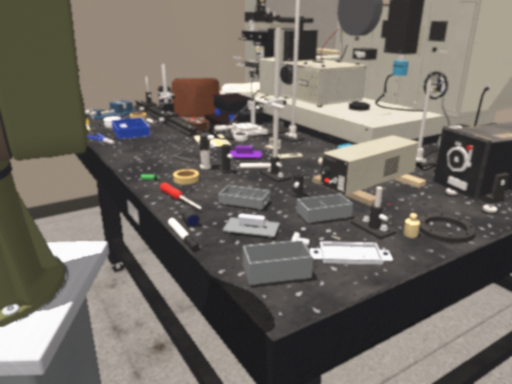

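```bash
cat > h.py <<'E'
from plant import robot, eyes, models
import cv2, numpy as np
np.set_printoptions(suppress=True,precision=4)
def proj(P,k):
    R=np.array(k["orientation"]);e=np.array(k["eye"])
    c=(np.atleast_2d(P)-e)@R
    u=c@np.array(k["intrinsics"]).T
    return u[:,:2]/u[:,2:]
def unproj(px,z,k):
    R=np.array(k["orientation"]);e=np.array(k["eye"]);K=np.array(k["intrinsics"])
    px=np.atleast_2d(px).astype(float)
    d=np.c_[px,np.ones(len(px))]@np.linalg.inv(K).T@R.T
    return e+d*((z-e[2])/d[:,2])[:,None]
E
python3 - <<'E'
import cv2
im=cv2.imread('pics/top0.png')[110:250,220:420]; cv2.imwrite('pics/topc.png',cv2.resize(im,None,fx=4,fy=4,interpolation=cv2.INTER_CUBIC))
im=cv2.imread('pics/side0.png')[170:300,170:430]; cv2.imwrite('pics/sidec.png',cv2.resize(im,None,fx=3,fy=3,interpolation=cv2.INTER_CUBIC))
E
```

```text
(no output)
```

View pics/topc.png

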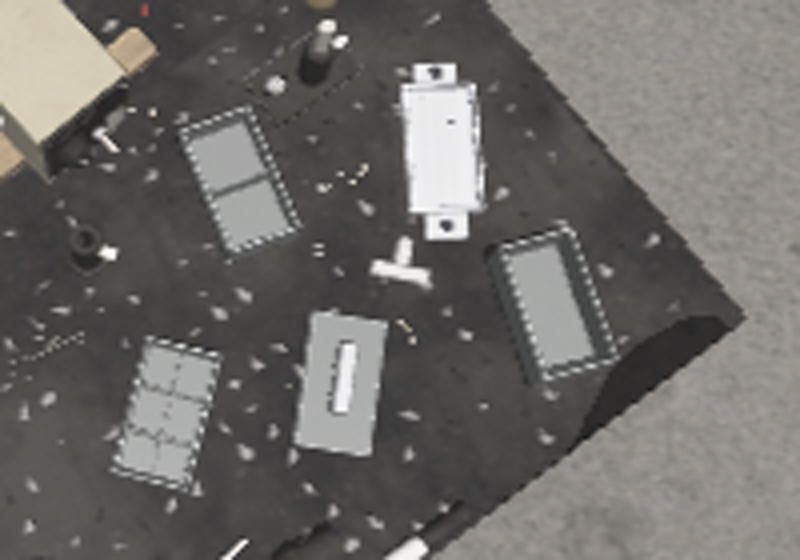

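View pics/sidec.png

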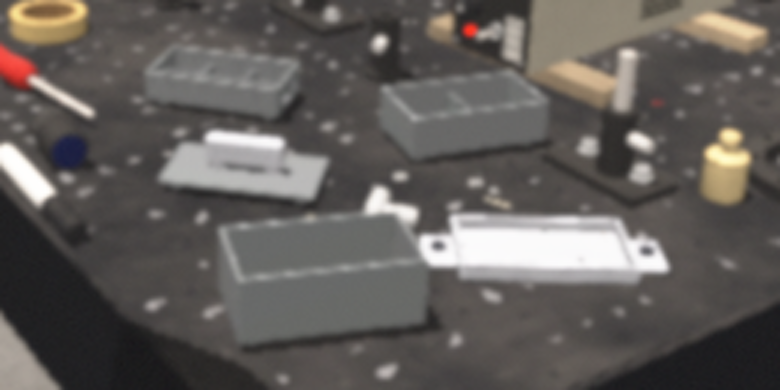

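```bash
python3 - <<'E'
from h import *
k=eyes.get_calibration("top")
C={"deep":(.048,[(490,245),(570,222),(622,360),(540,385)]),
"medium":(.038,[(180,130),(248,106),(300,230),(232,258)]),
"shallow":(.030,[(150,338),(220,352),(190,492),(112,470)]),
"cover":(.010,[(313,312),(388,322),(370,457),(294,447)]),
"base":(.012,[(402,84),(478,82),(484,212),(410,214)]),
"post":(.0,[(310,80)])}
for n,(z,p) in C.items():
    p=np.array(p)/4-0.375+[220,110]
    P=unproj(p,z,k)
    if n=="post": print(P);continue
    lx=((P[3]-P[0])+(P[2]-P[1]))/2; ly=((P[1]-P[0])+(P[2]-P[3]))/2
    print(n,P.mean(0),"L",np.linalg.norm(lx),"W",np.linalg.norm(ly),"yaw",np.degrees(np.arctan2(lx[1],lx[0])),np.degrees(np.arctan2(ly[1],ly[0]))+90)
E
```

```text
deep [0.4812 0.0315 0.048 ] L 0.11460480451227326 W 0.06638909567677327 yaw -169.32791800630798 10.848107369780436
medium [0.6062 0.2608 0.038 ] L 0.11156856328827731 W 0.05829433398804876 yaw -165.01489113019358 15.914722705717224
shallow [0.4288 0.3365 0.03  ] L 0.10901768524127722 W 0.05853007831379489 yaw 160.05133921534033 -19.538107700173924
cover [0.4406 0.1976 0.01  ] L 0.10932365079208692 W 0.05977120547731723 yaw 164.81446289891986 -13.44804554870943
base [0.6259 0.0893 0.012 ] L 0.11150121681610341 W 0.061309836200657525 yaw 174.5352064900232 -4.12544027202901
[[0.6994 0.1882 0.    ]]
```

View pics/wrist0.png

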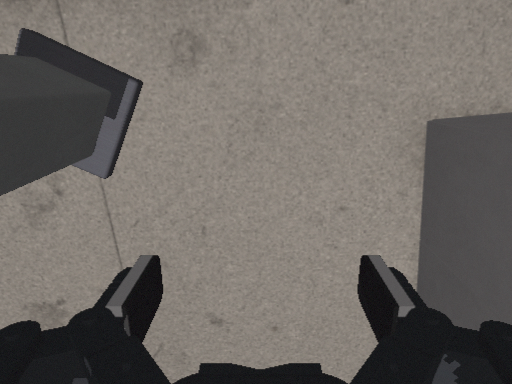

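```bash
cat >> h.py <<'E'
def plan(x,y,z,yaw,quiet=False):
    s=robot.read_state(); R=np.array(s["ee_rot"]);p=np.array(s["tool_pos"])
    a=np.radians(yaw); X=np.array([np.cos(a),np.sin(a),0]);Y=np.array([0,0,-1.]);Z=np.cross(X,Y)
    T=np.c_[X,Y,Z]
    rv=np.degrees(cv2.Rodrigues(R.T@T)[0].ravel())
    d=np.array([x,y,z])-p
    print("t %.2f tcp %s yaw %.2f | slide %s ang %s | n>=%.0f,%.0f"%(s["time_s"],p,np.degrees(np.arctan2(R[1,0],R[0,0])),np.round(R.T@d*1000,1),np.round(rv,2),np.linalg.norm(d)/.05,np.linalg.norm(rv)/8.59), "F",np.round(s["wrist_force"],1),"op %.4f"%s["opening"])
E
python3 - <<'E'
from h import *
plan(.50,.06,.25,5)
E
```

```text
t 0.95 tcp [ 0.2528 -0.5442  0.2313] yaw -155.09 | slide [-478.7  -18.7 -443.8] ang [  -0.   -160.09    0.  ] | n>=13,19 F [-0.3  0.7 -0.4] op 0.0856
```

send_rows(
  slide=[
    [-479,-19,-444],
    [-479,-19,-444],
    [-479,-19,-444],
    [-479,-19,-444],
    [-479,-19,-444],
    [-479,-19,-444],
    [-479,-19,-444],
    [-479,-19,-444],
    [-479,-19,-444],
    [-479,-19,-444],
    [-479,-19,-444],
    [-479,-19,-444],
  ],
  angular=[
    [0,-160,0],
    [0,-160,0],
    [0,-160,0],
    [0,-160,0],
    [0,-160,0],
    [0,-160,0],
    [0,-160,0],
    [0,-160,0],
    [0,-160,0],
    [0,-160,0],
    [0,-160,0],
    [0,-160,0],
  ],
  gripper=[-1,-1,-1,-1,-1,-1,-1,-1,-1,-1,-1,-1],
)

```text
time_s: 2.15
tool_pos: [0.4804, 0.013, 0.2492]
ee_rot: [[0.621, 0.001, 0.784], [-0.784, -0.0, 0.621], [0.001, -1.0, 0.001]]
wrist_force: [1.2, -1.5, -0.4]
opening: 0.0852
```

```bash
python3 - <<'E'
from h import *
plan(.50,.06,.25,5)
print(robot.read_state()["q"])
E
```

```text
t 2.15 tcp [0.4804 0.013  0.2492] yaw -51.59 | slide [-24.7  -0.8  44.5] ang [ -0.01 -56.59   0.06] | n>=1,7 F [ 1.2 -1.5 -0.4] op 0.0852
[ 0.0272  0.0809 -0.2931  1.1958 -0.0002  0.9275]
```

send_rows(
  slide=[
    [-25,-1,44],
    [-25,-1,44],
    [-25,-1,44],
    [-25,-1,44],
    [-25,-1,44],
    [-25,-1,44],
    [-25,-1,44],
    [-25,-1,44],
  ],
  angular=[
    [0,-56.6,0],
    [0,-56.6,0],
    [0,-56.6,0],
    [0,-56.6,0],
    [0,-56.6,0],
    [0,-56.6,0],
    [0,-56.6,0],
    [0,-56.6,0],
  ],
  gripper=[-1,-1,-1,-1,-1,-1,-1,-1],
)

```text
time_s: 2.95
tool_pos: [0.4992, 0.0577, 0.2498]
ee_rot: [[0.997, 0.0, -0.081], [0.081, 0.0, 0.997], [0.0, -1.0, 0.0]]
wrist_force: [1.1, -0.4, -0.1]
opening: 0.0849
```

```bash
python3 - <<'E'
from h import *
plan(.50,.06,.25,5)
k=eyes.get_calibration("wrist"); im=eyes.snapshot("wrist"); cv2.imwrite("pics/w1.png",im)
import pickle; pickle.dump(k,open("pics/w1.pkl","wb"))
for n in ["stack_base","deep_tray"]:
    for d in models.landmark_of(n,"wrist"):
        print(n,round(d["confidence"],2),np.array(k["orientation"])@np.array(d["xyz"])+k["eye"])
E
```

```text
t 2.95 tcp [0.4992 0.0577 0.2498] yaw 4.65 | slide [ 1.  -0.2  2.2] ang [-0.   -0.35  0.01] | n>=0,0 F [ 1.1 -0.4 -0.1] op 0.0849
stack_base 0.87 [0.627  0.0896 0.0003]
deep_tray 0.2 [ 0.4381  0.1997 -0.0022]
```

View pics/w1.png

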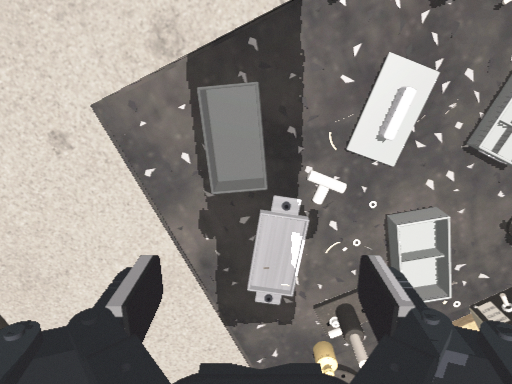

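```bash
cat >> h.py <<'E'
from scipy.optimize import least_squares
def rect(x,y,yaw,z,hx=.055,hy=.030):
    a=np.radians(yaw);c,s=np.cos(a),np.sin(a)
    q=np.array([[-hx,-hy],[hx,-hy],[hx,hy],[-hx,hy]])@np.array([[c,s],[-s,c]])
    return np.c_[q+[x,y],np.full(4,z)]
def fitrect(im,k,x,y,yaw,z,hx=.055,hy=.030,search=(8,5,3,3),sign=0,edges=(0,1,2,3)):
    g=cv2.GaussianBlur(im,(0,0),.8).astype(np.float32).sum(2) if im.ndim==3 else im
    P=np.array([x,y,yaw],float)
    for S in search:
        pts=[];nor=[];par=[]
        c=rect(*P,z,hx,hy)
        for i in edges:
            A,B=c[i],c[(i+1)%4]
            for t in np.linspace(.12,.88,25):
                w=A+(B-A)*t
                n=(w-np.array([P[0],P[1],z])); e=(B-A)/np.linalg.norm(B-A); n=np.cross(e,[0,0,1]) # outward
                p0=proj(w,k)[0]; p1=proj(w+n*.001,k)[0]; d=(p1-p0)/np.linalg.norm(p1-p0)
                off=np.arange(-S,S+.01,.25)
                xs=(p0[None]+d[None]*off[:,None]).astype(np.float32)
                v=cv2.remap(g,xs[:,0][None],xs[:,1][None],cv2.INTER_LINEAR).ravel()
                gr=np.gradient(cv2.GaussianBlur(v[None],(0,0),2).ravel())
                sc=np.abs(gr) if sign==0 else -sign*gr   # sign=+1: bright inside
                sc=sc*np.exp(-.5*(off/(S*.7))**2)
                j=int(np.argmax(sc))
                if 2<j<len(off)-3 and sc[j]>4:
                    pts.append(xs[j]);nor.append(d);par.append((i,t))
        pts=np.array(pts);nor=np.array(nor)
        def res(q):
            c=rect(*q,z,hx,hy)
            W=np.array([c[i]+(c[(i+1)%4]-c[i])*t for i,t in par])
            return ((proj(W,k)-pts)*nor).sum(1)
        r=least_squares(res,P,loss="soft_l1",f_scale=.7,x_scale=[.001,.001,.5]); P=r.x
    rr=res(P); pe=[round(float(np.median(rr[[q[0]==i for q in par]])),2) if any(q[0]==i for q in par) else None for i in range(4)]
    print("fit",P,"n",len(pts),"rms %.2f"%np.sqrt(np.mean(np.clip(rr,-3,3)**2)),"edge med",pe)
    return P
def draw(im,k,rects,crop,f,name):
    x0,x1,y0,y1=crop
    o=cv2.resize(im[y0:y1,x0:x1],None,fx=f,fy=f,interpolation=cv2.INTER_CUBIC)
    for c,col in rects:
        q=(proj(c,k)-[x0,y0]+.5)*f-.5
        cv2.polylines(o,[np.round(q*16).astype(int).reshape(-1,1,2)],True,col,1,cv2.LINE_AA,4)
    cv2.imwrite(name,o)
E
python3 - <<'E'
from h import *
import pickle
im=cv2.imread("pics/w1.png");k=pickle.load(open("pics/w1.pkl","rb"))
I={"deep":(.479,.030,10.8,.048),"base":(.627,.090,-5,.012),"medium":(.611,.260,15.5,.038),"cover":(.440,.2,-14,.010)}
rs=[]
for n,v in I.items():
    print(n,end=" "); P=fitrect(im,k,*v); rs+=[(rect(*P,v[3]),(0,0,255))]
draw(im,k,rs,(180,460,40,310),2.9,"pics/w1o.png")
E
```

```text
deep fit [0.4787 0.0289 9.5793] n 100 rms 0.19 edge med [0.02, 0.25, -0.02, 0.25]
base fit [ 0.625   0.0892 -3.8978] n 100 rms 0.79 edge med [-0.25, -0.02, -0.25, 0.28]
medium fit [ 0.6069  0.2584 14.327 ] n 96 rms 0.89 edge med [1.33, 0.2, 0.7, -0.01]
cover fit [  0.4397   0.1976 -14.9522] n 100 rms 0.24 edge med [0.03, 0.27, -0.03, 0.23]
```

View pics/w1o.png

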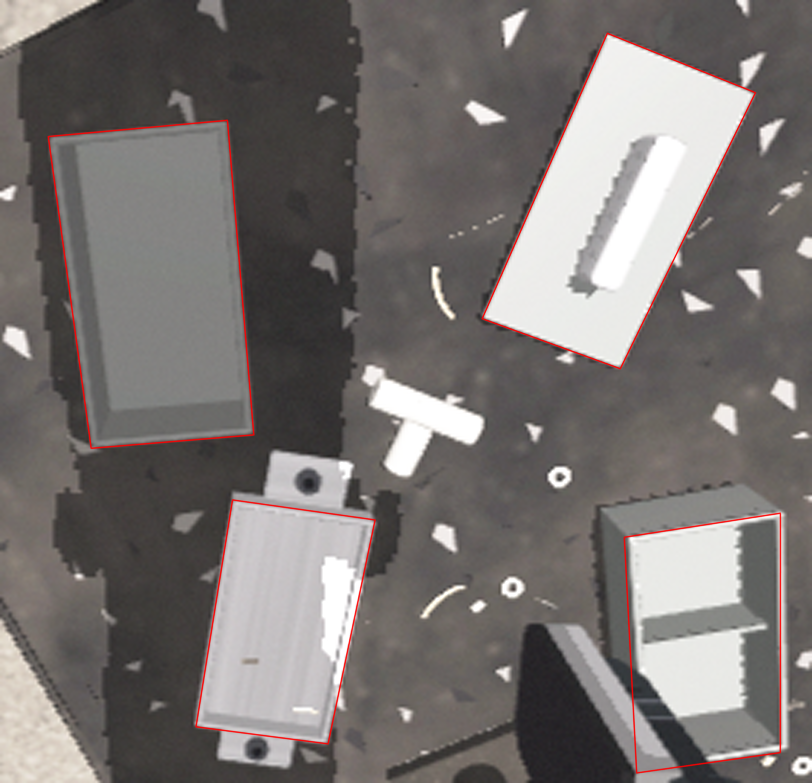

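```bash
python3 - <<'E'
from h import *
plan(.575,.115,.22,-4)
E
```

```text
t 3.10 tcp [0.4991 0.0577 0.2498] yaw 4.53 | slide [80.1 29.8 51.1] ang [0.   8.53 0.  ] | n>=2,1 F [ 0.1 -0.7 -0.2] op 0.0853
```

send_rows(
  slide=[
    [80,30,51],
    [80,30,51],
    [80,30,51],
    [80,30,51],
    [80,30,51],
  ],
  angular=[
    [0,8.5,0],
    [0,8.5,0],
    [0,8.5,0],
    [0,8.5,0],
    [0,8.5,0],
  ],
  gripper=[-1,-1,-1,-1,-1],
)

```text
time_s: 3.6
tool_pos: [0.5743, 0.1147, 0.22]
ee_rot: [[0.998, -0.0, 0.068], [-0.068, -0.0, 0.998], [-0.0, -1.0, -0.0]]
wrist_force: [-0.9, 0.2, -0.1]
opening: 0.0853
```

```bash
cat >> h.py <<'E'
import pickle
def shot(name,cam="wrist"):
    k=eyes.get_calibration(cam); im=eyes.snapshot(cam); cv2.imwrite(f"pics/{name}.png",im); pickle.dump(k,open(f"pics/{name}.pkl","wb")); return im,k
def load(name): return cv2.imread(f"pics/{name}.png"),pickle.load(open(f"pics/{name}.pkl","rb"))
E
python3 - <<'E'
from h import *
im,k=shot("w2")
rs=[]
for n,v in {"base":(.626,.090,-5,.012),"medium":(.610,.260,15,.038)}.items():
    P=fitrect(im,k,*v); rs+=[(rect(*P,v[3]),(0,0,255))]
    if n=="base":
        P=fitrect(im,k,*P,.012,.052,.027,search=(3,2,2)); rs+=[(rect(*P,.012,.052,.027),(0,255,0))]
draw(im,k,rs,(150,400,40,300),2.3,"pics/w2o.png")
plan(.4787,.0289,.12,9.6)
E
```

```text
fit [ 0.6251  0.0892 -4.3923] n 100 rms 0.78 edge med [0.0, 0.01, -0.01, 0.49]
fit [ 0.6237  0.0908 -3.7647] n 82 rms 0.71 edge med [-1.18, -0.99, -0.1, -0.63]
fit [ 0.6061  0.2608 15.4134] n 100 rms 0.20 edge med [0.02, 0.17, 0.0, 0.09]
t 3.65 tcp [0.5743 0.1145 0.2204] yaw -3.91 | slide [-89.6 100.4 -92. ] ang [  0.   -13.51   0.03] | n>=3,2 F [ 0.  -0.4 -0.2] op 0.0851
```

View pics/w2o.png

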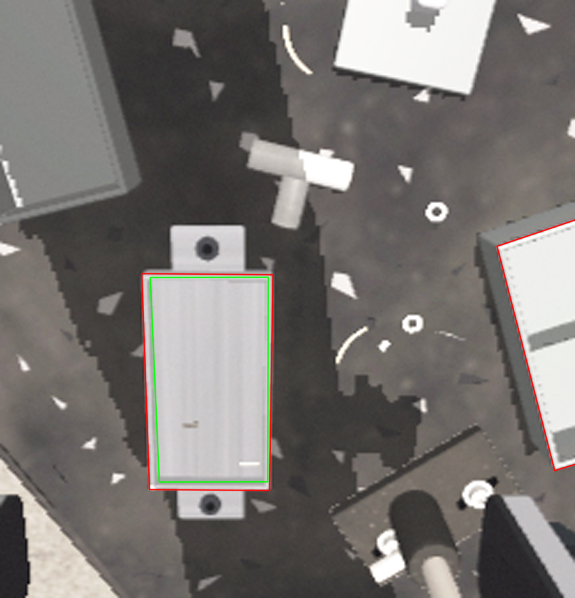

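send_rows(
  slide=[
    [-90,0,-92],
    [-90,0,-92],
    [-90,100,-92],
    [-90,100,-92],
    [-90,100,-92],
    [-90,100,-92],
  ],
  angular=[
    [0,-13.5,0],
    [0,-13.5,0],
    [0,-13.5,0],
    [0,-13.5,0],
    [0,-13.5,0],
    [0,-13.5,0],
  ],
  gripper=[-1,-1,-1,-1,-1,-1],
)

```text
time_s: 4.25
tool_pos: [0.4781, 0.0289, 0.1205]
ee_rot: [[0.986, -0.0, -0.166], [0.166, 0.0, 0.986], [-0.0, -1.0, 0.0]]
wrist_force: [0.1, -0.7, 0.4]
opening: 0.0857
```

```bash
python3 - <<'E'
from h import *
im,k=shot("w3")
P=fitrect(im,k,.4787,.0289,9.6,.048)
draw(im,k,[(rect(*P,.048),(0,0,255))],(100,420,80,384),2,"pics/w3o.png")
plan(.4787,.0289,.016,9.6)
im,k=load("w2")
P=fitrect(im,k,.6255,.0892,-4,.012,edges=(0,1,2))
P=fitrect(im,k,.6255,.0892,-4,.012,edges=(0,2,3))
E
```

```text
fit [0.4787 0.0288 9.6532] n 100 rms 0.38 edge med [0.24, 0.49, 0.24, 0.25]
t 4.30 tcp [0.4803 0.0293 0.1219] yaw 9.61 | slide [ -1.9 105.9  -0.1] ang [0.01 0.01 0.17] | n>=2,0 F [ 0.2 -0.4  0.3] op 0.0854
fit [ 0.6231  0.0894 -4.3492] n 75 rms 0.60 edge med [0.02, 0.51, -0.0, None]
fit [ 0.6254  0.0892 -4.3682] n 75 rms 0.39 edge med [0.0, None, 0.0, 0.28]
```

View pics/w3o.png

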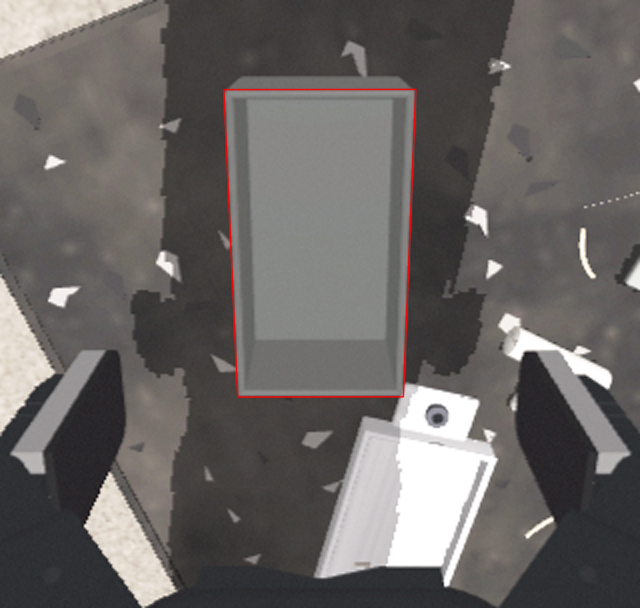

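send_rows(
  slide=[
    [-1,40,0],
    [-1,75,0],
    [-1,95,0],
    [-1,106,0],
    [-1,106,0],
    [-1,106,0],
    [-1,106,0],
    [-1,106,0],
    [-1,106,0],
    [-1,106,0],
    [-1,106,0],
  ],
  angular=[
    [0,0,0],
    [0,0,0],
    [0,0,0],
    [0,0,0],
    [0,0,0],
    [0,0,0],
    [0,0,0],
    [0,0,0],
    [0,0,0],
    [0,0,0],
    [0,0,0],
  ],
  gripper=[-1,-1,-1,-1,-1,1,1,1,1,1,1],
  grip_force=50,
)

```text
time_s: 5.4
tool_pos: [0.4798, 0.0293, 0.0157]
ee_rot: [[0.986, 0.004, -0.168], [0.168, 0.0, 0.986], [0.004, -1.0, -0.0]]
wrist_force: [0.9, -0.4, 6.8]
opening: 0.059
```

```bash
python3 - <<'E'
from h import *
plan(.4787,.0289,.12,9.6)
E
```

```text
t 5.40 tcp [0.4798 0.0293 0.0157] yaw 9.64 | slide [  -0.8 -104.3   -0.2] ang [0.01 0.04 0.22] | n>=2,0 F [ 0.9 -0.4  6.8] op 0.0590
```

send_rows(
  slide=[
    [0,-20,0],
    [0,-60,0],
    [0,-84,0],
    [0,-84,0],
    [0,-84,0],
  ],
  angular=[
    [0,0,0],
    [0,0,0],
    [0,0,0],
    [0,0,0],
    [0,0,0],
  ],
  gripper=[1,1,1,1,1],
)

```text
time_s: 5.9
tool_pos: [0.4785, 0.0291, 0.0986]
ee_rot: [[0.986, 0.002, -0.168], [0.168, 0.0, 0.986], [0.002, -1.0, -0.0]]
wrist_force: [0.3, 0.3, -1.7]
opening: 0.0593
```

```bash
python3 - <<'E'
from h import *
s=robot.read_state();z=s["tool_pos"][2]
im,k=shot("w4")
P=fitrect(im,k,s["tool_pos"][0],s["tool_pos"][1],9.6,z+.032)
R=np.array(s["ee_rot"]); d=np.array([P[0],P[1],0])-s["tool_pos"]; print("tray in tool x,z (mm)",(R.T@d*1000)[[0,2]])
draw(im,k,[(rect(*P,z+.032),(0,0,255))],(100,420,80,384),2,"pics/w4o.png")
plan(.6253,.0892,.10,-4.37)
E
```

```text
fit [0.4778 0.0291 9.8214] n 69 rms 0.67 edge med [0.34, None, 0.66, 0.02]
tray in tool x,z (mm) [-0.9203  0.0539]
t 5.95 tcp [0.4775 0.0291 0.0975] yaw 9.64 | slide [155.7  -2.5  34.6] ang [-0.   14.01  0.  ] | n>=3,2 F [-0.5  0.8 -1.7] op 0.0591
```

View pics/w4o.png

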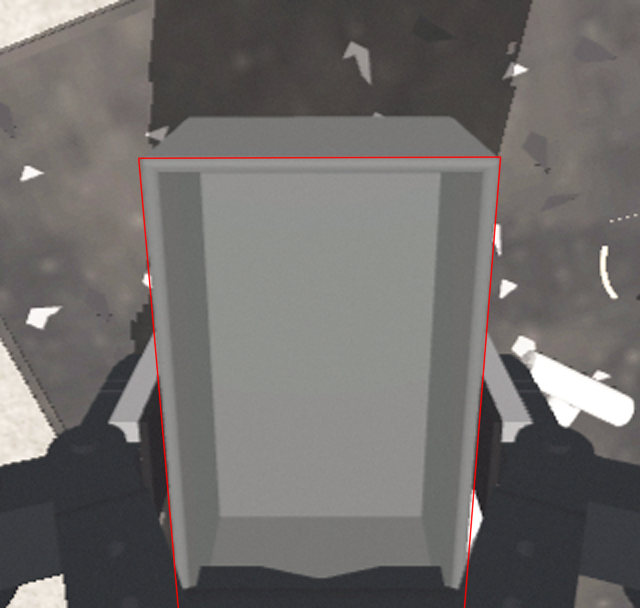

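send_rows(
  slide=[
    [157,-2,34.6],
    [157,-2,34.6],
    [157,-2,34.6],
    [157,-2,34.6],
    [157,35,34.6],
    [157,35,34.6],
    [157,35,34.6],
    [157,35,34.6],
  ],
  angular=[
    [0,14,0],
    [0,14,0],
    [0,14,0],
    [0,14,0],
    [0,14,0],
    [0,14,0],
    [0,14,0],
    [0,14,0],
  ],
  gripper=[1,1,1,1,1,1,1,1],
)

```text
time_s: 6.75
tool_pos: [0.6264, 0.0893, 0.0634]
ee_rot: [[0.997, -0.0, 0.076], [-0.076, -0.0, 0.997], [-0.0, -1.0, -0.0]]
wrist_force: [0.3, -0.2, -1.1]
opening: 0.0592
```

```bash
python3 - <<'E'
from h import *
im,k=shot("w5")
for i in range(3): plan(.6263,.0891,.0215,-4.37)
shot("s5","side")
plan(.6263,.0891,.0215,-4.37)
E
python3 - <<'E'
import cv2
cv2.imwrite('pics/s5c.png',cv2.resize(cv2.imread('pics/s5.png')[190:310,280:430],None,fx=5,fy=5,interpolation=cv2.INTER_CUBIC))
E
```

```text
t 6.80 tcp [0.627  0.0893 0.064 ] yaw -4.37 | slide [-0.8 42.5 -0.3] ang [-0.01 -0.    0.06] | n>=1,0 F [-1.1 -0.3 -1.3] op 0.0591
t 6.80 tcp [0.627  0.0893 0.064 ] yaw -4.37 | slide [-0.8 42.5 -0.3] ang [-0.01 -0.    0.06] | n>=1,0 F [-1.1 -0.3 -1.3] op 0.0591
t 6.80 tcp [0.627  0.0893 0.064 ] yaw -4.37 | slide [-0.8 42.5 -0.3] ang [-0.01 -0.    0.06] | n>=1,0 F [-1.1 -0.3 -1.3] op 0.0591
t 6.85 tcp [0.6273 0.0894 0.0642] yaw -4.37 | slide [-1.1 42.7 -0.4] ang [-0.02 -0.    0.1 ] | n>=1,0 F [ 0.1  0.9 -1.7] op 0.0595
```

View pics/w5.png

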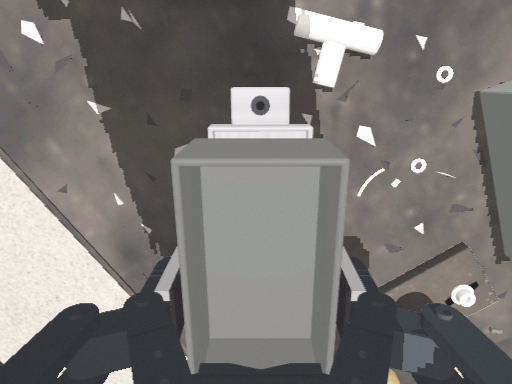

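View pics/s5c.png

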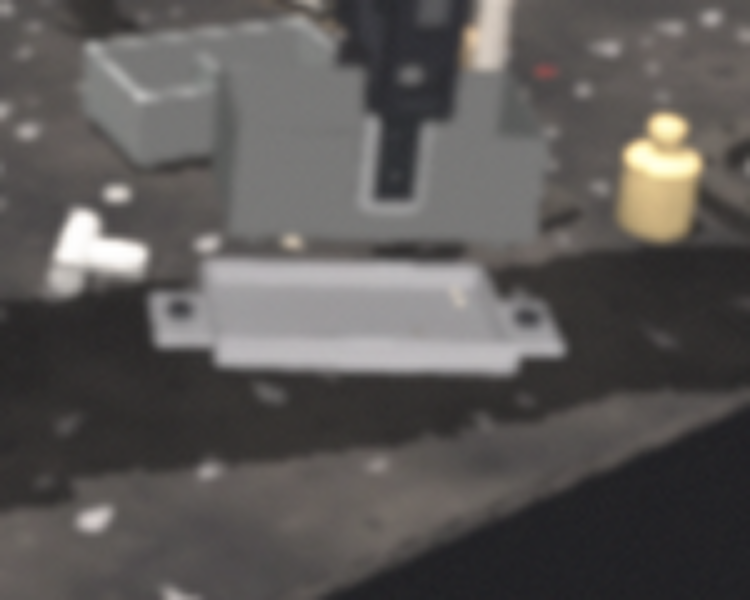

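send_rows(
  slide=[
    [-1,20,-0.3],
    [-1,28,-0.3],
    [-1,32,-0.3],
    [-1,35,-0.3],
    [-1,38,-0.3],
    [-1,40,-0.3],
    [-1,42,-0.3],
    [-1,43,-0.3],
    [-1,43,-0.3],
  ],
  angular=[
    [0,0,0],
    [0,0,0],
    [0,0,0],
    [0,0,0],
    [0,0,0],
    [0,0,0],
    [0,0,0],
    [0,0,0],
    [0,0,0],
  ],
  gripper=[1,1,1,1,1,1,1,1,1],
)

```text
time_s: 7.75
tool_pos: [0.626, 0.0893, 0.0217]
ee_rot: [[0.997, 0.001, 0.076], [-0.076, 0.0, 0.997], [0.001, -1.0, 0.0]]
wrist_force: [-5.9, 0.1, 12.4]
opening: 0.059
```

```bash
python3 - <<'E'
from h import *
plan(.6263,.0891,.0215,-4.37)
E
```

```text
t 7.75 tcp [0.626  0.0893 0.0217] yaw -4.35 | slide [ 0.3  0.2 -0.2] ang [-0.01  0.02  0.06] | n>=0,0 F [-5.9  0.1 12.4] op 0.0590
```

send_rows(
  slide=[
    [0,0,0],
    [0,0,0],
    [0,0,0],
    [0,0,0],
    [0,-20,0],
    [0,-60,0],
    [0,-110,0],
    [0,-140,0],
    [0,-140,0],
    [0,-140,0],
  ],
  angular=[
    [0,0,0],
    [0,0,0],
    [0,0,0],
    [0,0,0],
    [0,0,0],
    [0,0,0],
    [0,0,0],
    [0,0,0],
    [0,0,0],
    [0,0,0],
  ],
  gripper=[-1,-1,-1,-1,-1,-1,-1,-1,-1,-1],
)

```text
time_s: 8.75
tool_pos: [0.6263, 0.0893, 0.1604]
ee_rot: [[0.997, 0.002, 0.076], [-0.076, 0.0, 0.997], [0.002, -1.0, 0.0]]
wrist_force: [0.3, 0.5, -0.6]
opening: 0.0855
```

```bash
python3 - <<'E'
from h import *
im,k=shot("w6"); im2,_=shot("s6","side")
P=fitrect(im,k,.6253,.0892,-4.4,.054)
draw(im,k,[(rect(*P,.054),(0,0,255))],(100,420,80,384),2,"pics/w6o.png")
cv2.imwrite('pics/s6c.png',cv2.resize(im2[190:310,280:430],None,fx=5,fy=5,interpolation=cv2.INTER_CUBIC))
plan(.6061,.2608,.12,15.4)
E
```

```text
fit [ 0.6223  0.0894 -4.3779] n 100 rms 1.17 edge med [0.25, -2.02, 0.24, -0.72]
t 8.85 tcp [0.6248 0.0891 0.1582] yaw -4.35 | slide [-31.6  38.2 169.8] ang [  0.01 -19.75  -0.13] | n>=4,2 F [-0.4  0.7  0.6] op 0.0855
```

View pics/w6o.png

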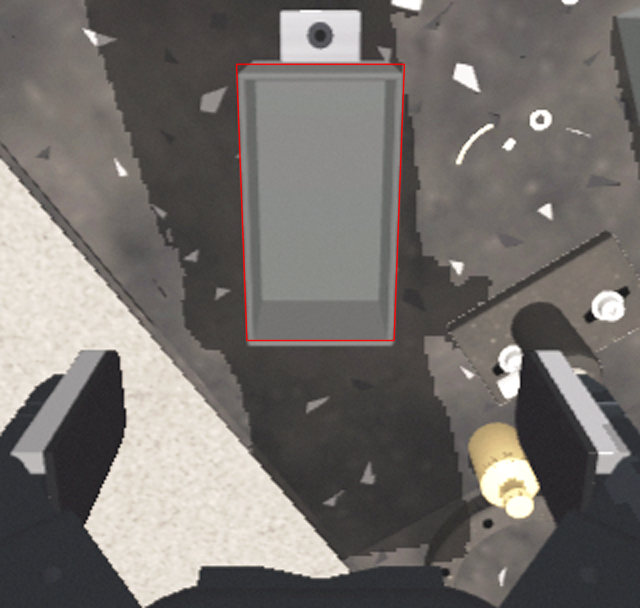

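View pics/s6c.png

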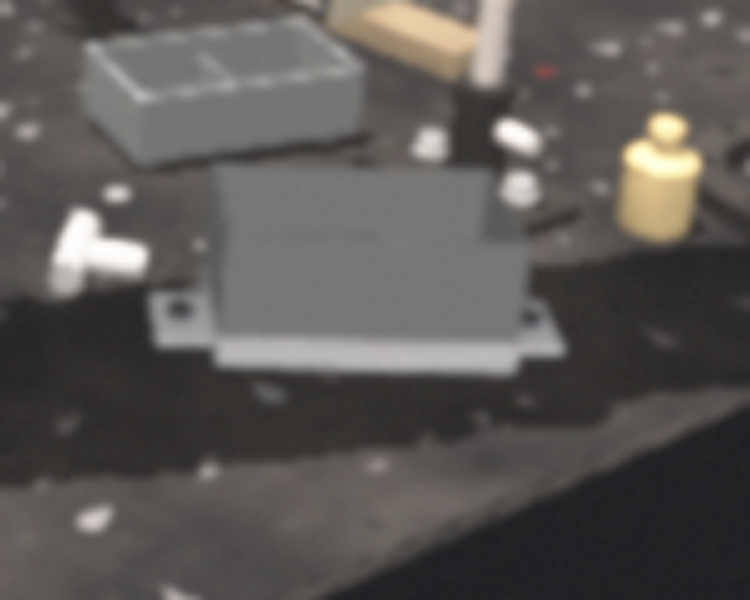

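```bash
python3 - <<'E'
from h import *
k=eyes.get_calibration("side"); im=cv2.imread("pics/side0.png")
cv2.imwrite('pics/s0p.png',cv2.resize(im[170:260,330:430],None,fx=6,fy=6,interpolation=cv2.INTER_CUBIC))
for z in (0,.05,.08,.1,.12): print(z,proj([.69,.185,z],k),proj([.69,.185,z],eyes.get_calibration("top")))
im,k=load("w6")
P=fitrect(im,k,.6255,.0894,-4.37,.054,search=(3,2,2))
P=fitrect(im,k,.6255,.0894,-4.37,.054,.052,.027,search=(3,2,2))
im,k=load("w2")
P=fitrect(im,k,.6061,.2608,15.4,.038)
E
```

```text
0 [[369.2278 231.2798]] [[298.4403 132.1899]]
0.05 [[371.8556 209.9046]] [[300.4208 126.2791]]
0.08 [[373.4873 196.6318]] [[301.694 122.479]]
0.1 [[374.599  187.5885]] [[302.5815 119.8303]]
0.12 [[375.7305 178.3847]] [[303.5019 117.0833]]
fit [ 0.6251  0.0892 -4.3559] n 100 rms 0.20 edge med [0.0, 0.25, 0.01, 0.25]
fit [ 0.6277  0.089  -4.3719] n 75 rms 0.16 edge med [-0.23, -0.01, -0.24, None]
fit [ 0.6061  0.2608 15.41  ] n 100 rms 0.21 edge med [-0.01, 0.02, 0.01, -0.02]
```

View pics/s0p.png

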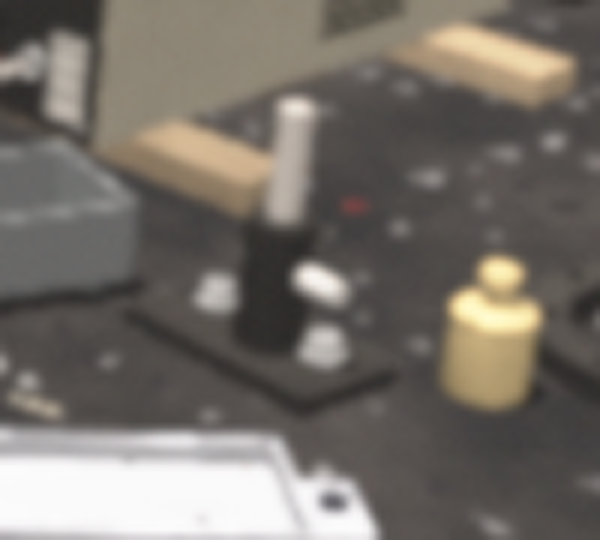

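send_rows(
  slide=[
    [-32,0,50],
    [-32,0,100],
    [-32,0,150],
    [-32,10,170],
    [-32,38,170],
    [-32,38,170],
    [-32,38,170],
  ],
  angular=[
    [0,-19.75,0],
    [0,-19.75,0],
    [0,-19.75,0],
    [0,-19.75,0],
    [0,-19.75,0],
    [0,-19.75,0],
    [0,-19.75,0],
  ],
  gripper=[-1,-1,-1,-1,-1,-1,-1],
)

```text
time_s: 9.55
tool_pos: [0.6052, 0.2603, 0.1199]
ee_rot: [[0.964, -0.004, -0.265], [0.265, -0.002, 0.964], [-0.004, -1.0, -0.001]]
wrist_force: [0.1, 0.1, 0.6]
opening: 0.0853
```

```bash
python3 - <<'E'
from h import *
im,k=shot("w7")
P=fitrect(im,k,.6061,.2608,15.4,.038)
draw(im,k,[(rect(*P,.038),(0,0,255))],(100,420,80,384),2,"pics/w7o.png")
plan(P[0],P[1],.010,P[2])
E
```

```text
fit [ 0.6061  0.2609 15.3542] n 100 rms 0.40 edge med [0.23, 0.51, 0.25, 0.23]
t 9.60 tcp [0.6063 0.2604 0.1213] yaw 15.35 | slide [  0.2 111.3   0.5] ang [ 0.02  0.   -0.11] | n>=2,0 F [0.5 0.1 1. ] op 0.0853
```

View pics/w7o.png

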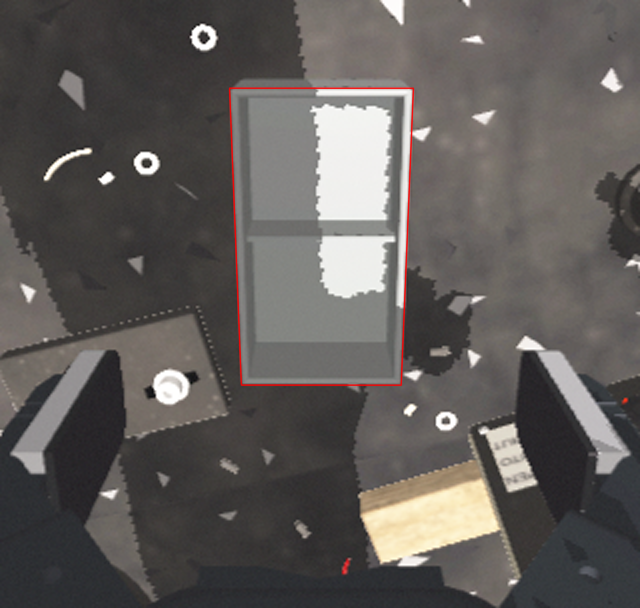

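```bash
python3 - <<'E'
from h import *
im,k=load("w7")
a=np.radians(15.35);X=np.array([np.cos(a),np.sin(a)]);Y=np.array([-X[1],X[0]])
for p,z in [((336,292),.06),((336,292),.1),((281,328),.02),((214,286),.0)]:
    P=unproj(p,z,k)[0]; d=P[:2]-[.6061,.2609]; print(p,z,P,"tray frame",d@X,d@Y)
E
```

```text
(336, 292) 0.06 [0.6475 0.3266 0.06  ] tray frame 0.05734560547232053 0.052413331256164535
(336, 292) 0.1 [0.6241 0.3095 0.1   ] tray frame 0.03023846037813684 0.04207592329325822
(281, 328) 0.02 [0.7174 0.3101 0.02  ] tray frame 0.12035714916245921 0.01793803277138999
(214, 286) 0.0 [0.7056 0.2456 0.    ] tray frame 0.09192691792675182 -0.04108934578525074
```

```bash
python3 - <<'E'
from h import *
k=eyes.get_calibration("top")
a=np.radians(15.35);X=np.array([np.cos(a),np.sin(a)]);Y=np.array([-X[1],X[0]])
for p in [(231.2,155.2),(251,128.5),(230,144)]:
  for z in (.015,.06,.09):
    P=unproj(p,z,k)[0]; d=P[:2]-[.6061,.2609]; print(p,z,P,"tray frame",d@X,d@Y)
im=cv2.imread("pics/top0.png"); cv2.imwrite('pics/t0b.png',cv2.resize(im[60:170,160:300],None,fx=5,fy=5,interpolation=cv2.INTER_CUBIC))
im=cv2.imread("pics/side0.png"); cv2.imwrite('pics/s0b.png',cv2.resize(im[120:240,280:430],None,fx=5,fy=5,interpolation=cv2.INTER_CUBIC))
E
```

```text
(231.2, 155.2) 0.015 [0.6276 0.414  0.015 ] tray frame 0.06124023254584838 0.1419306271267849
(231.2, 155.2) 0.06 [0.6126 0.4126 0.06  ] tray frame 0.046450441698001506 0.14452451640162753
(231.2, 155.2) 0.09 [0.6027 0.4116 0.09  ] tray frame 0.03659058113277029 0.14625377591818928
(251, 128.5) 0.015 [0.7126 0.3412 0.015 ] tray frame 0.1239200596262678 0.04927155365348864
(251, 128.5) 0.06 [0.6941 0.3428 0.06  ] tray frame 0.1065386370971305 0.055696630753152745
(251, 128.5) 0.09 [0.6818 0.3439 0.09  ] tray frame 0.09495102207770563 0.059980015486262195
(230, 144) 0.015 [0.666  0.4145 0.015 ] tray frame 0.09839629602555634 0.13230011140711337
(230, 144) 0.06 [0.6494 0.4131 0.06  ] tray frame 0.08207020816236354 0.13529219497841188
(230, 144) 0.09 [0.6384 0.4121 0.09  ] tray frame 0.07118614958690156 0.13728691735927767
```

View pics/t0b.png

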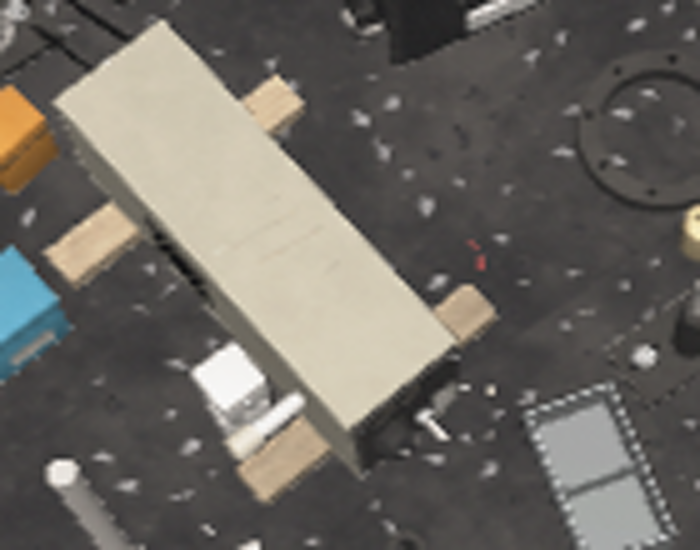

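View pics/s0b.png

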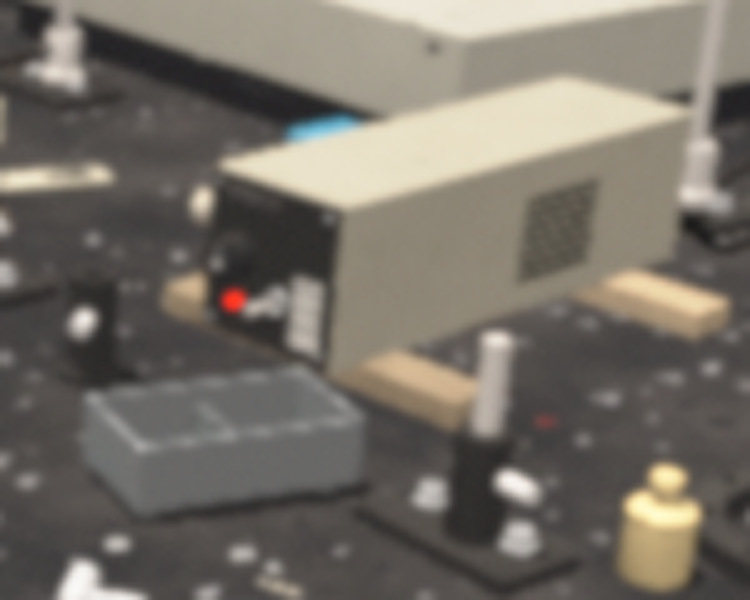

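send_rows(
  slide=[
    [0,45,0.5],
    [0,80,0.5],
    [0,100,0.5],
    [0,111,0.5],
    [0,111,0.5],
    [0,111,0.5],
    [0,111,0.5],
    [0,111,0.5],
    [0,111,0.5],
    [0,111,0.5],
    [0,111,0.5],
  ],
  angular=[
    [0,0,0],
    [0,0,0],
    [0,0,0],
    [0,0,0],
    [0,0,0],
    [0,0,0],
    [0,0,0],
    [0,0,0],
    [0,0,0],
    [0,0,0],
    [0,0,0],
  ],
  gripper=[-1,-1,-1,-1,-1,1,1,1,1,1,1],
)

```text
time_s: 10.7
tool_pos: [0.6084, 0.2623, 0.0131]
ee_rot: [[0.964, 0.004, -0.265], [0.265, 0.001, 0.964], [0.004, -1.0, 0.0]]
wrist_force: [-0.5, -0.4, 5.7]
opening: 0.059
```

```bash
python3 - <<'E'
from h import *
plan(.6061,.2609,.16,15.4)
E
```

```text
t 10.70 tcp [0.6084 0.2623 0.0131] yaw 15.39 | slide [  -2.  -146.9   -0.7] ang [-0.01 -0.01  0.22] | n>=3,0 F [-0.5 -0.4  5.7] op 0.0590
```

send_rows(
  slide=[
    [0,-20,0],
    [0,-60,0],
    [0,-110,0],
    [0,-150,0],
    [0,-150,0],
    [0,-150,0],
    [0,-150,0],
    [0,-150,0],
  ],
  angular=[
    [0,0,0],
    [0,0,0],
    [0,0,0],
    [0,0,0],
    [0,0,0],
    [0,0,0],
    [0,0,0],
    [0,0,0],
  ],
  gripper=[1,1,1,1,1,1,1,1],
)

```text
time_s: 11.5
tool_pos: [0.6053, 0.2612, 0.1586]
ee_rot: [[0.964, -0.003, -0.266], [0.266, -0.001, 0.964], [-0.004, -1.0, -0.0]]
wrist_force: [-0.6, 0.4, -1.5]
opening: 0.0595
```

```bash
cat >> h.py <<'E'
def held(name,h,init=(-1,0)):
    s=robot.read_state();p=np.array(s["tool_pos"]);R=np.array(s["ee_rot"])
    im,k=shot(name)
    yaw=np.degrees(np.arctan2(R[1,0],R[0,0]))
    P=fitrect(im,k,p[0]+R[0,0]*init[0]/1000,p[1]+R[1,0]*init[0]/1000,yaw,p[2]+h,search=(6,4,3,2),edges=(0,2,3))
    d=np.array([P[0],P[1],0])-p
    print("held in tool x,z mm",(R.T@d*1000)[[0,2]],"yaw rel",P[2]-yaw)
    draw(im,k,[(rect(*P,p[2]+h),(0,0,255))],(100,420,80,384),2,f"pics/{name}o.png")
E
python3 - <<'E'
from h import *
held("w8",.038-.0131,(-2.6,0))
plan(.6251,.0892,.16,-4.36)
E
```

```text
fit [ 0.6036  0.2607 15.5773] n 71 rms 0.45 edge med [0.49, None, 0.51, -0.03]
held in tool x,z mm [-1.2383  0.114 ] yaw rel 0.17807109386072284
t 11.55 tcp [0.6054 0.2612 0.1587] yaw 15.40 | slide [ -26.7   -1.1 -171.1] ang [ 0.06 19.76 -0.19] | n>=3,2 F [-0.3 -0.1 -2.1] op 0.0588
```

View pics/w8o.png

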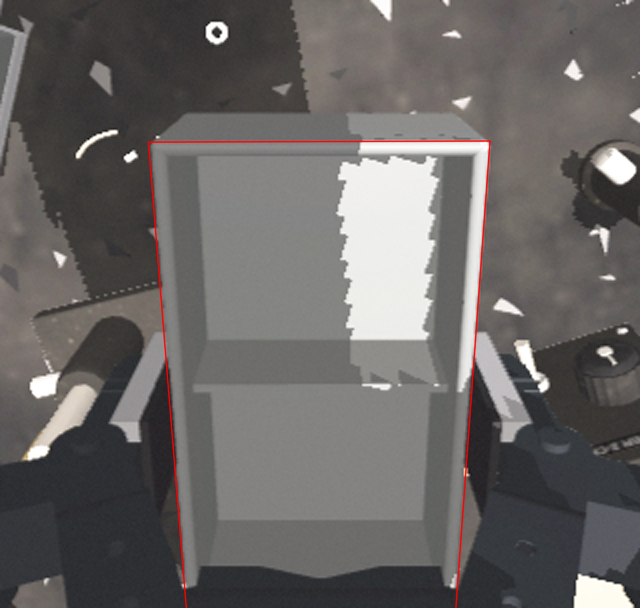

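send_rows(
  slide=[
    [-26,-1,-50],
    [-26,-1,-100],
    [-26,-1,-150],
    [-26,-1,-171],
    [-25.5,-1,-171],
    [-25.5,50,-171],
    [-25.5,60,-171],
    [-25.5,60,-171],
    [-25.5,60,-171],
    [-25.5,60,-171],
  ],
  angular=[
    [0,19.75,0],
    [0,19.75,0],
    [0,19.75,0],
    [0,19.75,0],
    [0,19.75,0],
    [0,19.75,0],
    [0,19.75,0],
    [0,19.75,0],
    [0,19.75,0],
    [0,19.75,0],
  ],
  gripper=[1,1,1,1,1,1,1,1,1,1],
)

```text
time_s: 12.55
tool_pos: [0.6286, 0.0908, 0.1025]
ee_rot: [[0.997, 0.002, 0.075], [-0.075, 0.0, 0.997], [0.002, -1.0, 0.001]]
wrist_force: [-0.2, -1.1, -1.9]
opening: 0.0592
```

```bash
python3 - <<'E'
from h import *
held("w9",.038-.0131,(-1.2,0))
plan(.6264,.0891,.0611,-4.36)
E
```

```text
fit [ 0.6267  0.0906 -4.2845] n 75 rms 0.42 edge med [0.46, None, 0.34, -0.03]
held in tool x,z mm [-2.1724 -0.3732] yaw rel 0.02833950388896156
t 12.60 tcp [0.6287 0.0907 0.1026] yaw -4.32 | slide [-2.3 41.5 -1.8] ang [-0.04  0.04  0.16] | n>=1,0 F [-0.3 -0.1 -1.8] op 0.0587
```

View pics/w9o.png

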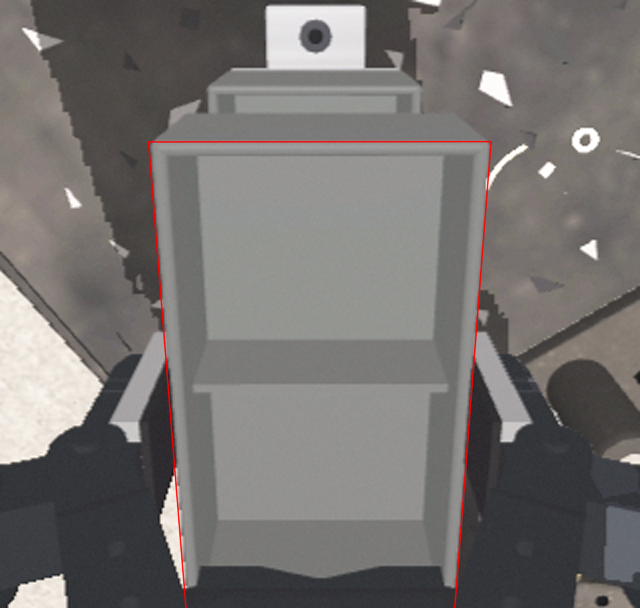

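send_rows(
  slide=[
    [-1.8,20,-1.6],
    [-1.8,30,-1.6],
    [-1.8,30,-1.6],
    [-1.8,30,-1.6],
    [-1.8,30,-1.6],
  ],
  angular=[
    [0,0,0],
    [0,0,0],
    [0,0,0],
    [0,0,0],
    [0,0,0],
  ],
  gripper=[1,1,1,1,1],
)

```text
time_s: 13.1
tool_pos: [0.6263, 0.0887, 0.0717]
ee_rot: [[0.997, 0.001, 0.076], [-0.076, 0.0, 0.997], [0.001, -1.0, 0.0]]
wrist_force: [-0.3, -0.1, -1.7]
opening: 0.0589
```

```bash
python3 - <<'E'
from h import *
held("w10",.038-.0131,(-1.8,0))
im,k=load("w10")
for e in [(0,2,3)]: fitrect(im,k,.6251,.0892,-4.36,.054,search=(3,2,2),edges=(3,))
plan(.6264,.0891,.0611,-4.36)
E
```

```text
fit [ 0.6243  0.0886 -4.4972] n 72 rms 0.41 edge med [0.42, None, 0.33, -0.02]
held in tool x,z mm [-2.0423 -0.2867] yaw rel -0.1405527117084997
fit [ 0.6251  0.0893 -4.3664] n 25 rms 0.00 edge med [None, None, None, -0.0]
t 13.15 tcp [0.6263 0.0887 0.0717] yaw -4.36 | slide [ 0.1 10.6  0.4] ang [-0.02  0.    0.08] | n>=0,0 F [ 1.1 -0.3 -1.4] op 0.0590
```

View pics/w10o.png

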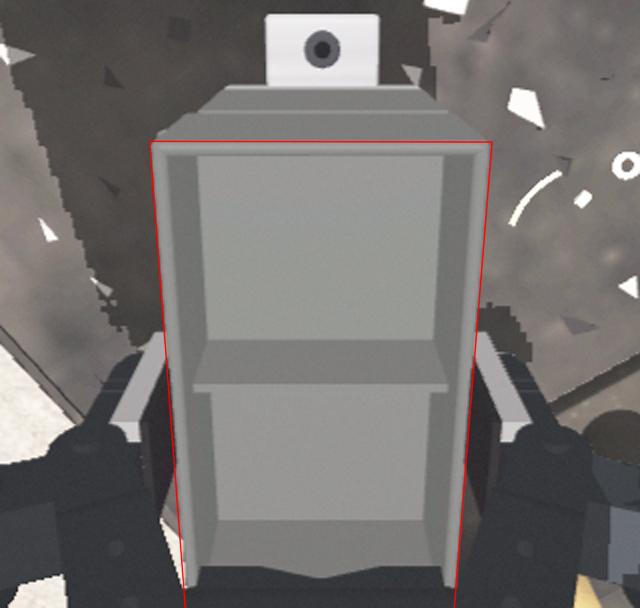

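send_rows(
  slide=[
    [0.7,2,0.5],
    [0.7,4,0.5],
    [0.7,6,0.5],
    [0.7,8,0.5],
    [0.7,10,0.5],
    [0.7,11,0.5],
    [0.7,11,0.5],
    [0.7,11,0.5],
  ],
  angular=[
    [0,0,0],
    [0,0,0],
    [0,0,0],
    [0,0,0],
    [0,0,0],
    [0,0,0],
    [0,0,0],
    [0,0,0],
  ],
  gripper=[1,1,1,1,1,1,1,1],
)

```text
time_s: 13.95
tool_pos: [0.6261, 0.089, 0.0611]
ee_rot: [[0.997, 0.0, 0.076], [-0.076, 0.0, 0.997], [0.0, -1.0, 0.0]]
wrist_force: [-4.9, -1.4, 9.2]
opening: 0.0592
```

```bash
python3 - <<'E'
from h import *
plan(.6264,.0891,.0611,-4.36)
im2,_=shot("s11","side")
cv2.imwrite('pics/s11c.png',cv2.resize(im2[170:310,280:430],None,fx=4,fy=4,interpolation=cv2.INTER_CUBIC))
E
```

```text
t 13.95 tcp [0.6261 0.089  0.0611] yaw -4.36 | slide [ 0.3 -0.   0.1] ang [-0.01  0.    0.02] | n>=0,0 F [-4.9 -1.4  9.2] op 0.0592
```

View pics/s11c.png

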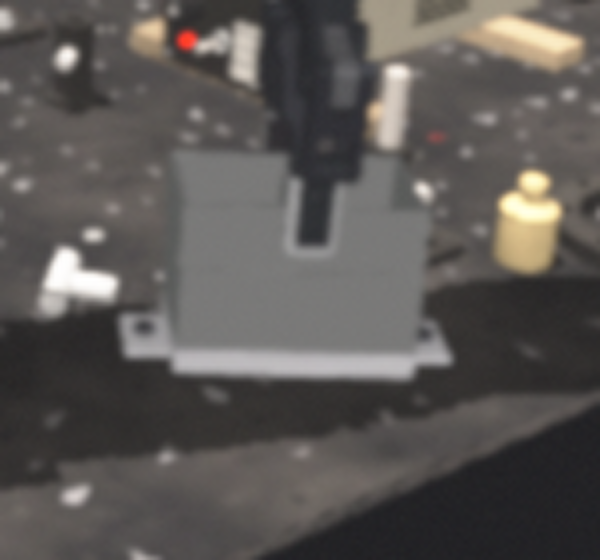

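Seated (TCP z as predicted, 9 N contact, thin seam). Release and rise.

send_rows(
  slide=[
    [0,0,0],
    [0,0,0],
    [0,0,0],
    [0,0,0],
    [0,-20,0],
    [0,-60,0],
    [0,-110,0],
    [0,-140,0],
    [0,-140,0],
    [0,-140,0],
    [0,-140,0],
    [0,-140,0],
  ],
  angular=[
    [0,0,0],
    [0,0,0],
    [0,0,0],
    [0,0,0],
    [0,0,0],
    [0,0,0],
    [0,0,0],
    [0,0,0],
    [0,0,0],
    [0,0,0],
    [0,0,0],
    [0,0,0],
  ],
  gripper=[-1,-1,-1,-1,-1,-1,-1,-1,-1,-1,-1,-1],
)

```text
time_s: 15.2
tool_pos: [0.6252, 0.0889, 0.1979]
ee_rot: [[0.997, -0.003, 0.076], [-0.076, -0.0, 0.997], [-0.003, -1.0, -0.001]]
wrist_force: [0.3, -0.2, -0.2]
opening: 0.0855
```

```bash
python3 - <<'E'
from h import *
im,k=shot("w12")
P=fitrect(im,k,.6251,.0892,-4.36,.086,search=(4,3,2))
draw(im,k,[(rect(*P,.086),(0,0,255)),(rect(.6251,.0892,-4.36,.054),(0,255,0))],(100,420,80,384),2,"pics/w12o.png")
plan(.4288,.3365,.16,-20)
E
```

```text
fit [ 0.6238  0.089  -4.3082] n 100 rms 0.21 edge med [0.0, 0.28, 0.0, 0.21]
t 15.25 tcp [0.6253 0.0889 0.1981] yaw -4.36 | slide [-214.7   38.5  231.9] ang [ 0.05 15.64 -0.15] | n>=6,2 F [-0.8 -0.1  0.2] op 0.0855
```

View pics/w12o.png

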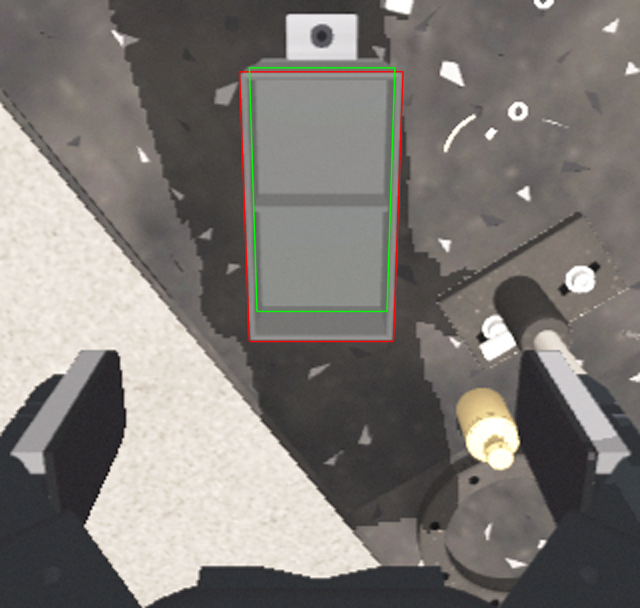

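send_rows(
  slide=[
    [-215,20,232],
    [-215,20,232],
    [-215,20,232],
    [-215,20,232],
    [-215,38,232],
    [-215,38,232],
    [-215,38,232],
    [-215,58,232],
    [-215,58,232],
    [-215,58,232],
    [-215,58,232],
    [-215,58,232],
  ],
  angular=[
    [0,15.6,0],
    [0,15.6,0],
    [0,15.6,0],
    [0,15.6,0],
    [0,15.6,0],
    [0,15.6,0],
    [0,15.6,0],
    [0,15.6,0],
    [0,15.6,0],
    [0,15.6,0],
    [0,15.6,0],
    [0,15.6,0],
  ],
  gripper=[-1,-1,-1,-1,-1,-1,-1,-1,-1,-1,-1,-1],
)

```text
time_s: 16.45
tool_pos: [0.4303, 0.3365, 0.1425]
ee_rot: [[0.94, 0.001, 0.342], [-0.342, 0.001, 0.94], [0.001, -1.0, 0.001]]
wrist_force: [-0.6, 0.5, -0.6]
opening: 0.0857
```

```bash
python3 - <<'E'
from h import *
im,k=shot("w13")
P=fitrect(im,k,.4288,.3365,-20,.030)
draw(im,k,[(rect(*P,.030),(0,0,255))],(100,420,80,384),2,"pics/w13o.png")
plan(P[0],P[1],.012,P[2])
plan(P[0],P[1],.005,P[2])
E
```

```text
fit [  0.4266   0.3375 -20.4328] n 100 rms 0.28 edge med [0.25, 0.25, 0.24, 0.25]
t 16.50 tcp [0.4303 0.3366 0.1424] yaw -20.02 | slide [ -3.9 130.4  -0.5] ang [-0.05  0.42  0.03] | n>=3,0 F [ 0.8  0.1 -0.2] op 0.0853
t 16.50 tcp [0.4303 0.3366 0.1424] yaw -20.02 | slide [ -3.9 137.4  -0.5] ang [-0.05  0.42  0.03] | n>=3,0 F [ 0.8  0.1 -0.2] op 0.0853
```

View pics/w13o.png

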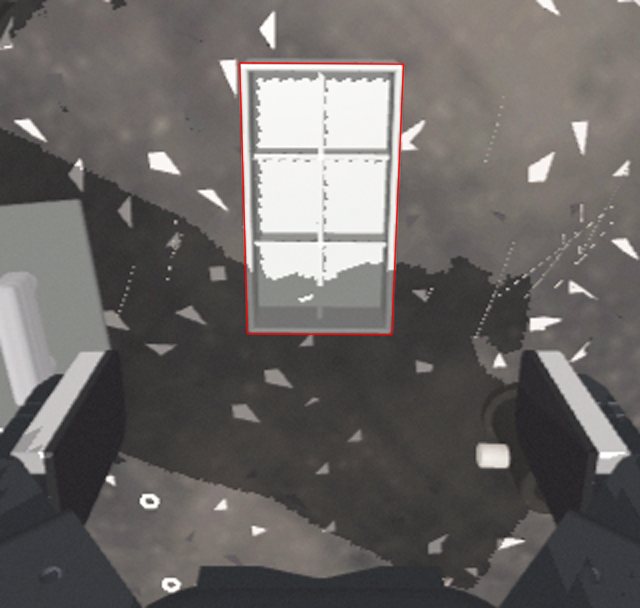

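send_rows(
  slide=[
    [-4,45,-0.5],
    [-4,85,-0.5],
    [-4,115,-0.5],
    [-4,128,-0.5],
    [-4,134,-0.5],
    [-4,134,-0.5],
    [-4,134,-0.5],
    [-4,134,-0.5],
    [-4,134,-0.5],
    [-4,134,-0.5],
    [-4,134,-0.5],
    [-4,134,-0.5],
  ],
  angular=[
    [0,0.4,0],
    [0,0.4,0],
    [0,0.4,0],
    [0,0.4,0],
    [0,0.4,0],
    [0,0.4,0],
    [0,0.4,0],
    [0,0.4,0],
    [0,0.4,0],
    [0,0.4,0],
    [0,0.4,0],
    [0,0.4,0],
  ],
  gripper=[-1,-1,-1,-1,-1,-1,1,1,1,1,1,1],
)

```text
time_s: 17.7
tool_pos: [0.427, 0.3387, 0.0097]
ee_rot: [[0.938, 0.003, 0.348], [-0.348, 0.002, 0.938], [0.002, -1.0, 0.003]]
wrist_force: [-1.1, -1.1, 5.5]
opening: 0.0586
```

```bash
python3 - <<'E'
from h import *
plan(.4266,.3375,.20,-20.4)
E
```

```text
t 17.70 tcp [0.427  0.3387 0.0097] yaw -20.36 | slide [   0.4 -190.4   -0.7] ang [-0.17  0.04  0.11] | n>=4,0 F [-1.1 -1.1  5.5] op 0.0586
```

send_rows(
  slide=[
    [0,-20,0],
    [0,-60,0],
    [0,-110,0],
    [0,-160,0],
    [0,-180,0],
    [0,-180,0],
    [0,-180,0],
    [0,-180,0],
  ],
  angular=[
    [0,0,0],
    [0,0,0],
    [0,0,0],
    [0,0,0],
    [0,0,0],
    [0,0,0],
    [0,0,0],
    [0,0,0],
  ],
  gripper=[1,1,1,1,1,1,1,1],
)

```text
time_s: 18.5
tool_pos: [0.4246, 0.3368, 0.1861]
ee_rot: [[0.938, -0.002, 0.348], [-0.348, -0.002, 0.938], [-0.001, -1.0, -0.002]]
wrist_force: [-0.2, 0.1, -2.5]
opening: 0.0589
```

```bash
python3 - <<'E'
from h import *
held("w14",.030-.0097,(-1,0))
plan(.6248,.0890,.19,-4.31)
E
```

```text
fit [  0.4249   0.3362 -20.427 ] n 74 rms 0.45 edge med [0.58, None, 0.49, -0.04]
held in tool x,z mm [ 0.806  -0.0461] yaw rel -0.07405556903958654
t 18.55 tcp [0.4245 0.3367 0.1859] yaw -20.36 | slide [ 274.    -4.1 -162.6] ang [  0.15 -16.05  -0.12] | n>=6,2 F [ 0.3 -0.5 -2. ] op 0.0586
```

View pics/w14o.png

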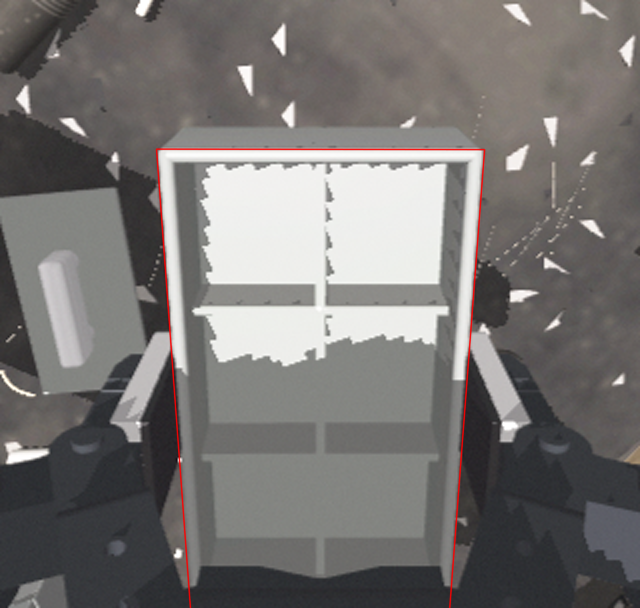

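send_rows(
  slide=[
    [272.7,-4,-163],
    [272.7,-4,-163],
    [272.7,-4,-163],
    [272.7,-4,-163],
    [272.7,-4,-163],
    [272.7,-4,-163],
    [272.7,-4,-163],
    [272.7,46,-163],
    [272.7,60,-163],
    [272.7,60,-163],
    [272.7,60,-163],
    [272.7,60,-163],
  ],
  angular=[
    [0,-16,0],
    [0,-16,0],
    [0,-16,0],
    [0,-16,0],
    [0,-16,0],
    [0,-16,0],
    [0,-16,0],
    [0,-16,0],
    [0,-16,0],
    [0,-16,0],
    [0,-16,0],
    [0,-16,0],
  ],
  gripper=[1,1,1,1,1,1,1,1,1,1,1,1],
)

```text
time_s: 19.75
tool_pos: [0.6254, 0.0907, 0.1295]
ee_rot: [[0.997, 0.002, 0.075], [-0.075, 0.0, 0.997], [0.002, -1.0, 0.0]]
wrist_force: [0.6, 0.5, -0.5]
opening: 0.059
```

```bash
python3 - <<'E'
from h import *
held("w15",.030-.0097,(.4,0))
plan(.6234,.0890,.1075,-4.31)
E
```

```text
fit [ 0.6258  0.0905 -4.3674] n 75 rms 0.42 edge med [0.47, None, 0.29, -0.04]
held in tool x,z mm [ 0.1874 -0.2943] yaw rel -0.07008581233553102
t 19.80 tcp [0.6256 0.0907 0.1297] yaw -4.30 | slide [-2.1 22.2 -1.9] ang [-0.04  0.01  0.16] | n>=0,0 F [ 0.6 -0.2 -1.7] op 0.0584
```

View pics/w15o.png

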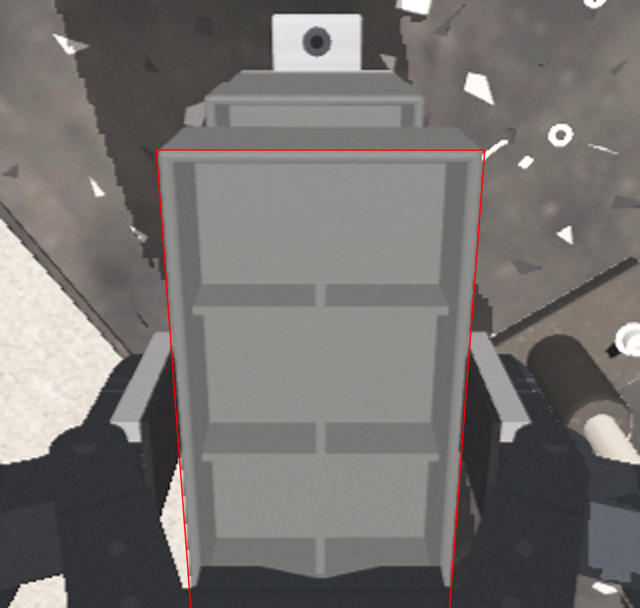

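send_rows(
  slide=[
    [-2,15,-1.7],
    [-2,28,-1.7],
    [-2,28,-1.7],
    [-2,28,-1.7],
    [-2,28,-1.7],
  ],
  angular=[
    [0,0,0],
    [0,0,0],
    [0,0,0],
    [0,0,0],
    [0,0,0],
  ],
  gripper=[1,1,1,1,1],
)

```text
time_s: 20.3
tool_pos: [0.623, 0.0885, 0.1005]
ee_rot: [[0.997, 0.001, 0.076], [-0.076, 0.0, 0.997], [0.001, -1.0, 0.0]]
wrist_force: [0.5, -0.8, -1.8]
opening: 0.0589
```

```bash
python3 - <<'E'
from h import *
held("w16",.030-.0097,(.4,0))
im,k=load("w16")
fitrect(im,k,.6238,.0890,-4.31,.086,search=(3,2,2),edges=(3,))
plan(.6234,.0890,.0897,-4.31)
E
```

```text
fit [ 0.6234  0.0882 -4.3779] n 74 rms 0.41 edge med [0.46, None, 0.28, -0.03]
held in tool x,z mm [ 0.3521 -0.3194] yaw rel -0.029242193068513167
fit [  0.6751  -0.4922 172.8579] n 3 rms 0.35 edge med [None, None, None, 0.12]
t 20.35 tcp [0.623  0.0885 0.1005] yaw -4.35 | slide [ 0.3 10.8  0.5] ang [-0.01 -0.04  0.07] | n>=0,0 F [ 0.1  0.3 -0.9] op 0.0588
```

send_rows(
  slide=[
    [0.4,2,0.6],
    [0.4,4,0.6],
    [0.4,6,0.6],
    [0.4,8,0.6],
    [0.4,10,0.6],
    [0.4,11.2,0.6],
    [0.4,11.2,0.6],
    [0.4,11.2,0.6],
  ],
  angular=[
    [0,0,0],
    [0,0,0],
    [0,0,0],
    [0,0,0],
    [0,0,0],
    [0,0,0],
    [0,0,0],
    [0,0,0],
  ],
  gripper=[1,1,1,1,1,1,1,1],
)

```text
time_s: 21.15
tool_pos: [0.6228, 0.089, 0.0897]
ee_rot: [[0.997, 0.0, 0.076], [-0.076, 0.0, 0.997], [0.0, -1.0, 0.0]]
wrist_force: [-3.7, -1.3, 6.7]
opening: 0.0588
```

```bash
python3 - <<'E'
from h import *
plan(.6234,.0890,.0897,-4.31)
im2,_=shot("s17","side")
cv2.imwrite('pics/s17c.png',cv2.resize(im2[150:310,280:430],None,fx=4,fy=4,interpolation=cv2.INTER_CUBIC))
E
```

```text
t 21.15 tcp [0.6228 0.089  0.0897] yaw -4.36 | slide [ 0.6 -0.   0. ] ang [-0.02 -0.05  0.02] | n>=0,0 F [-3.7 -1.3  6.7] op 0.0588
```

View pics/s17c.png

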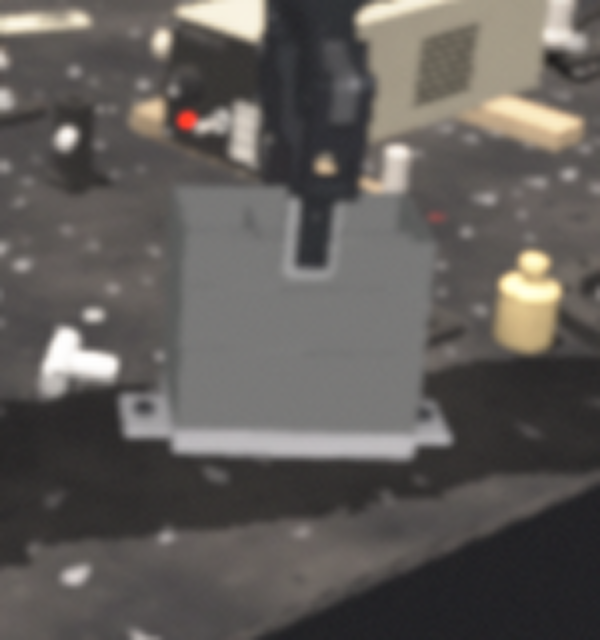

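Seated at the predicted height. Release and rise.

send_rows(
  slide=[
    [0,0,0],
    [0,0,0],
    [0,0,0],
    [0,0,0],
    [0,-20,0],
    [0,-60,0],
    [0,-110,0],
    [0,-130,0],
    [0,-130,0],
    [0,-130,0],
    [0,-130,0],
    [0,-130,0],
  ],
  angular=[
    [0,0,0],
    [0,0,0],
    [0,0,0],
    [0,0,0],
    [0,0,0],
    [0,0,0],
    [0,0,0],
    [0,0,0],
    [0,0,0],
    [0,0,0],
    [0,0,0],
    [0,0,0],
  ],
  gripper=[-1,-1,-1,-1,-1,-1,-1,-1,-1,-1,-1,-1],
)

```text
time_s: 22.4
tool_pos: [0.6218, 0.0888, 0.2167]
ee_rot: [[0.997, -0.003, 0.076], [-0.076, -0.0, 0.997], [-0.003, -1.0, -0.001]]
wrist_force: [-0.5, 0.6, 0.3]
opening: 0.085
```

```bash
python3 - <<'E'
from h import *
im,k=shot("w18")
P=fitrect(im,k,.6236,.0890,-4.36,.110,search=(4,3,2))
draw(im,k,[(rect(*P,.110),(0,0,255))],(100,420,80,384),2,"pics/w18o.png")
plan(.4397,.1976,.16,-14.95)
E
```

```text
fit [ 0.623   0.0886 -4.3299] n 100 rms 0.26 edge med [0.27, 0.25, 0.22, 0.25]
t 22.45 tcp [0.622  0.0888 0.2169] yaw -4.36 | slide [-189.9   57.3   94.6] ang [ 0.05 10.59 -0.15] | n>=4,1 F [-0.4  0.1  0.3] op 0.0851
```

View pics/w18o.png

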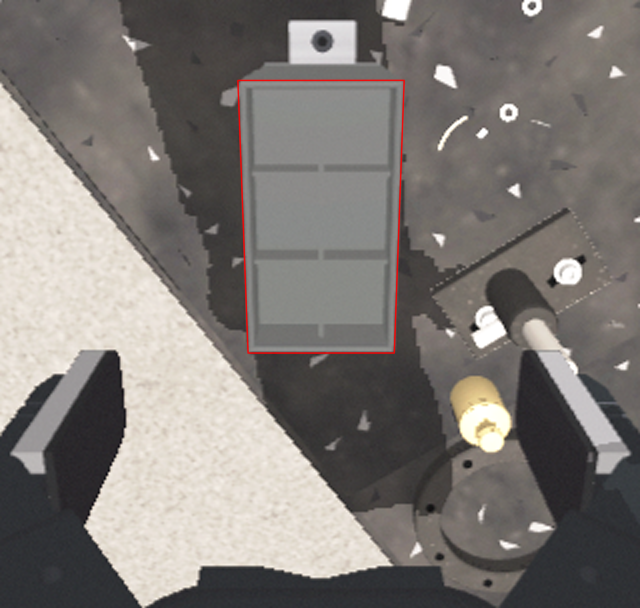

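send_rows(
  slide=[
    [-190,0,94.6],
    [-190,0,94.6],
    [-190,0,94.6],
    [-190,40,94.6],
    [-190,77,94.6],
    [-190,77,94.6],
    [-190,77,94.6],
    [-190,77,94.6],
    [-190,77,94.6],
  ],
  angular=[
    [0,10.6,0],
    [0,10.6,0],
    [0,10.6,0],
    [0,10.6,0],
    [0,10.6,0],
    [0,10.6,0],
    [0,10.6,0],
    [0,10.6,0],
    [0,10.6,0],
  ],
  gripper=[-1,-1,-1,-1,-1,-1,-1,-1,-1],
)

```text
time_s: 23.35
tool_pos: [0.4431, 0.198, 0.1434]
ee_rot: [[0.966, 0.003, 0.259], [-0.259, 0.001, 0.966], [0.003, -1.0, 0.002]]
wrist_force: [0.1, 0.9, 0.9]
opening: 0.0853
```

```bash
python3 - <<'E'
from h import *
im,k=shot("w19")
P=fitrect(im,k,.4397,.1976,-14.95,.010)
draw(im,k,[(rect(*P,.010),(0,0,255)),(rect(*P,.034,.028,.006),(0,255,0))],(100,420,80,384),2,"pics/w19o.png")
plan(P[0],P[1],.015,P[2])
E
```

```text
fit [  0.4397   0.1978 -15.0604] n 100 rms 0.33 edge med [0.23, 0.29, 0.24, 0.19]
t 23.40 tcp [0.4429 0.1979 0.1432] yaw -15.03 | slide [ -3.4 128.2  -1.2] ang [-0.11  0.03  0.15] | n>=3,0 F [-0.6 -0.2  0.1] op 0.0853
```

View pics/w19o.png

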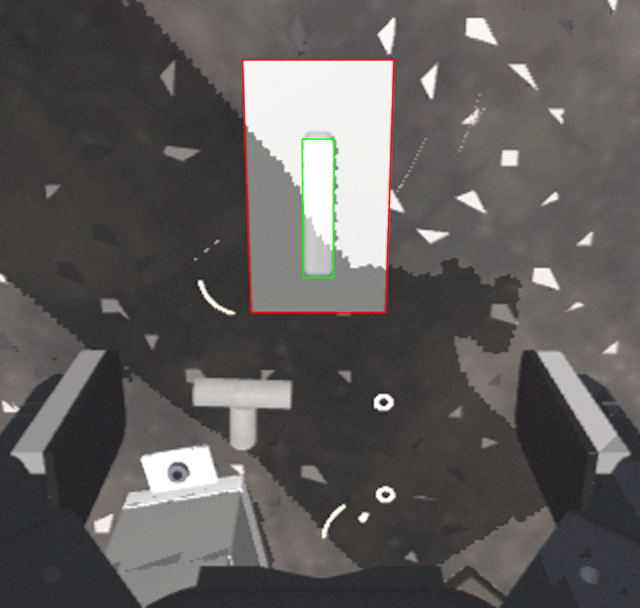

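send_rows(
  slide=[
    [-3.4,45,-1.2],
    [-3.4,85,-1.2],
    [-3.4,115,-1.2],
    [-3.4,126,-1.2],
    [-3.4,130,-1.2],
    [-3.4,130,-1.2],
    [-3.4,130,-1.2],
    [-3.4,130,-1.2],
  ],
  angular=[
    [0,0,0],
    [0,0,0],
    [0,0,0],
    [0,0,0],
    [0,0,0],
    [0,0,0],
    [0,0,0],
    [0,0,0],
  ],
  gripper=[-1,-1,-1,-1,-1,-1,-1,-1],
)

```text
time_s: 24.2
tool_pos: [0.4384, 0.198, 0.013]
ee_rot: [[0.966, 0.002, 0.258], [-0.258, 0.001, 0.966], [0.002, -1.0, 0.002]]
wrist_force: [0.2, -0.4, -0.5]
opening: 0.0854
```

```bash
python3 - <<'E'
from h import *
plan(.4397,.1978,.0125,-15.06)
im2,_=shot("s20","side")
cv2.imwrite('pics/s20c.png',cv2.resize(im2[150:270,180:330],None,fx=5,fy=5,interpolation=cv2.INTER_CUBIC))
E
```

```text
t 24.20 tcp [0.4384 0.198  0.013 ] yaw -14.96 | slide [1.3 0.5 0.1] ang [-0.1   0.1   0.12] | n>=0,0 F [ 0.2 -0.4 -0.5] op 0.0854
```

View pics/s20c.png

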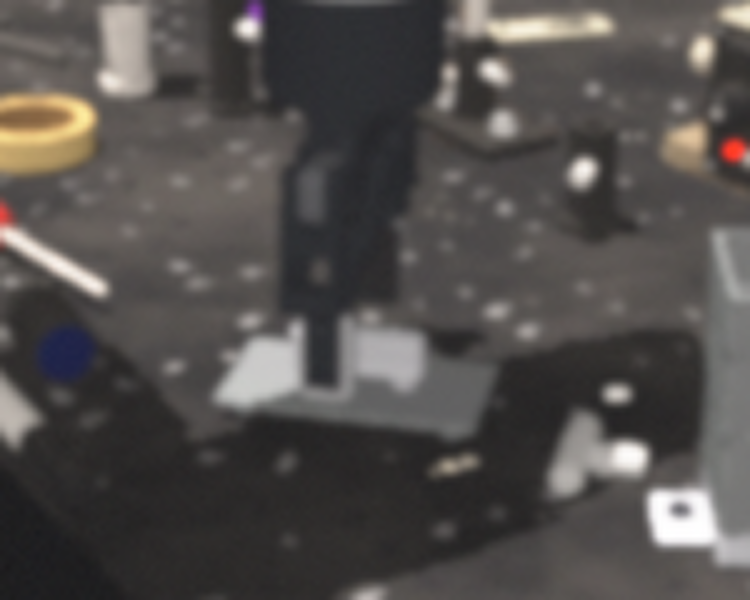

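send_rows(
  slide=[
    [1.3,0,0],
    [1.3,0,0],
    [1.3,0,0],
    [1.3,0,0],
    [1.3,0,0],
    [1.3,0,0],
    [1.3,0,0],
    [1.3,0,0],
    [1.3,0,0],
  ],
  angular=[
    [0,0,0],
    [0,0,0],
    [0,0,0],
    [0,0,0],
    [0,0,0],
    [0,0,0],
    [0,0,0],
    [0,0,0],
    [0,0,0],
  ],
  gripper=[1,1,1,1,1,1,1,1,1],
)

```text
time_s: 25.15
tool_pos: [0.4383, 0.1972, 0.0117]
ee_rot: [[0.966, 0.0, 0.258], [-0.258, 0.0, 0.966], [-0.0, -1.0, 0.0]]
wrist_force: [-0.7, 1.5, 3.9]
opening: 0.0111
```

```bash
python3 - <<'E'
from h import *
plan(.4397,.1978,.2,-15.06)
E
```

```text
t 25.15 tcp [0.4383 0.1972 0.0117] yaw -14.95 | slide [   1.2 -188.3    1. ] ang [-0.01  0.11 -0.  ] | n>=4,0 F [-0.7  1.5  3.9] op 0.0111
```

send_rows(
  slide=[
    [0,-20,0],
    [0,-60,0],
    [0,-110,0],
    [0,-160,0],
    [0,-185,0],
    [0,-185,0],
    [0,-185,0],
    [0,-185,0],
  ],
  angular=[
    [0,0,0],
    [0,0,0],
    [0,0,0],
    [0,0,0],
    [0,0,0],
    [0,0,0],
    [0,0,0],
    [0,0,0],
  ],
  gripper=[1,1,1,1,1,1,1,1],
)

```text
time_s: 25.95
tool_pos: [0.4371, 0.1965, 0.1947]
ee_rot: [[0.966, -0.003, 0.258], [-0.258, -0.001, 0.966], [-0.002, -1.0, -0.002]]
wrist_force: [-1.1, 0.0, -1.1]
opening: 0.0108
```

```bash
python3 - <<'E'
from h import *
held("w21",-.0017,(1.2,0))
plan(.6230-.001,.0886,.19,-4.33)
E
```

```text
fit [  0.4381   0.1958 -15.0181] n 62 rms 0.32 edge med [0.24, None, 0.26, 0.02]
held in tool x,z mm [ 1.577  -0.0393] yaw rel -0.056469002187423456
t 26.00 tcp [0.437  0.1965 0.1946] yaw -14.96 | slide [206.6   4.1 -56.5] ang [  0.12 -10.63  -0.17] | n>=4,1 F [-0.1 -0.1 -1.2] op 0.0113
```

View pics/w21o.png

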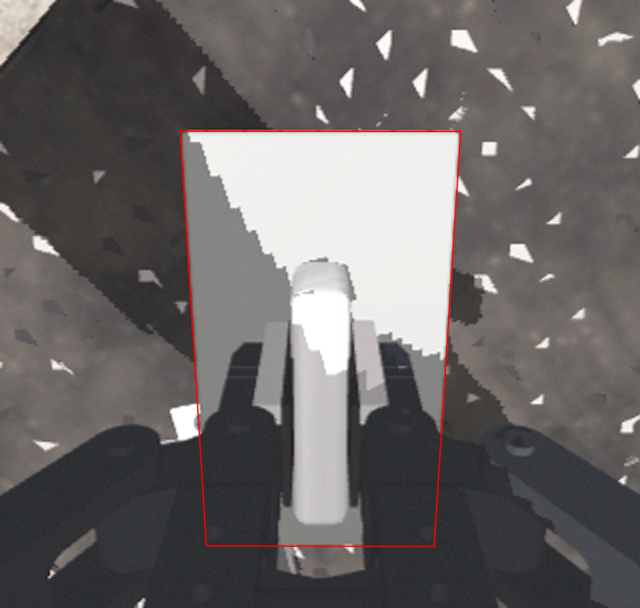

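send_rows(
  slide=[
    [206,0,-56.6],
    [206,0,-56.6],
    [206,0,-56.6],
    [206,0,-56.6],
    [206,0,-56.6],
    [206,30,-56.6],
    [206,42,-56.6],
    [206,42,-56.6],
    [206,42,-56.6],
    [206,42,-56.6],
  ],
  angular=[
    [0,-10.6,0],
    [0,-10.6,0],
    [0,-10.6,0],
    [0,-10.6,0],
    [0,-10.6,0],
    [0,-10.6,0],
    [0,-10.6,0],
    [0,-10.6,0],
    [0,-10.6,0],
    [0,-10.6,0],
  ],
  gripper=[1,1,1,1,1,1,1,1,1,1],
)

```text
time_s: 27.0
tool_pos: [0.6229, 0.0897, 0.1556]
ee_rot: [[0.997, 0.001, 0.075], [-0.075, 0.0, 0.997], [0.001, -1.0, 0.0]]
wrist_force: [1.0, -0.5, -0.4]
opening: 0.011
```

```bash
python3 - <<'E'
from h import *
held("w22",-.0017,(1.5,0))
plan(.6216,.0887,.1265,-4.33)
E
```

```text
fit [ 0.6242  0.0894 -4.2429] n 38 rms 0.48 edge med [0.48, None, 0.49, -0.22]
held in tool x,z mm [ 1.0996 -0.2289] yaw rel 0.07446569643531475
t 27.05 tcp [0.6231 0.0897 0.1558] yaw -4.32 | slide [-1.5 29.3 -1.2] ang [-0.02  0.01  0.1 ] | n>=1,0 F [ 0.8 -0.4 -1.5] op 0.0108
```

View pics/w22o.png

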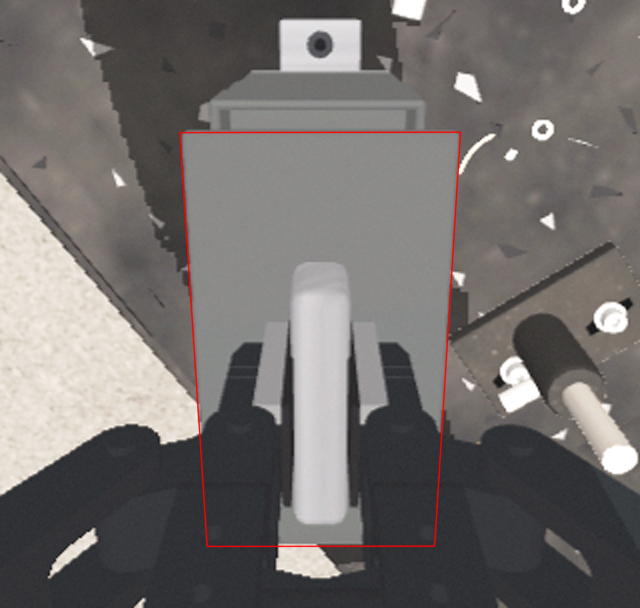

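send_rows(
  slide=[
    [-1.3,15,-1.1],
    [-1.3,28,-1.1],
    [-1.3,28,-1.1],
    [-1.3,28,-1.1],
    [-1.3,28,-1.1],
    [-1.3,28,-1.1],
  ],
  angular=[
    [0,0,0],
    [0,0,0],
    [0,0,0],
    [0,0,0],
    [0,0,0],
    [0,0,0],
  ],
  gripper=[1,1,1,1,1,1],
)

```text
time_s: 27.65
tool_pos: [0.6218, 0.0884, 0.1273]
ee_rot: [[0.997, 0.001, 0.076], [-0.076, 0.0, 0.997], [0.001, -1.0, 0.0]]
wrist_force: [-0.2, -0.3, -1.5]
opening: 0.0108
```

```bash
python3 - <<'E'
from h import *
held("w23",-.0017,(1.5,0))
plan(.6216,.0887,.1157,-4.33)
E
```

```text
fit [ 0.6221  0.0882 -4.1609] n 60 rms 0.32 edge med [0.23, None, 0.53, 0.05]
held in tool x,z mm [ 0.1575 -0.2033] yaw rel 0.19283932704769047
t 27.70 tcp [0.6217 0.0883 0.1271] yaw -4.35 | slide [-0.2 11.4  0.4] ang [-0.01 -0.02  0.05] | n>=0,0 F [-0.8  0.2 -1.8] op 0.0112
```

View pics/w23o.png

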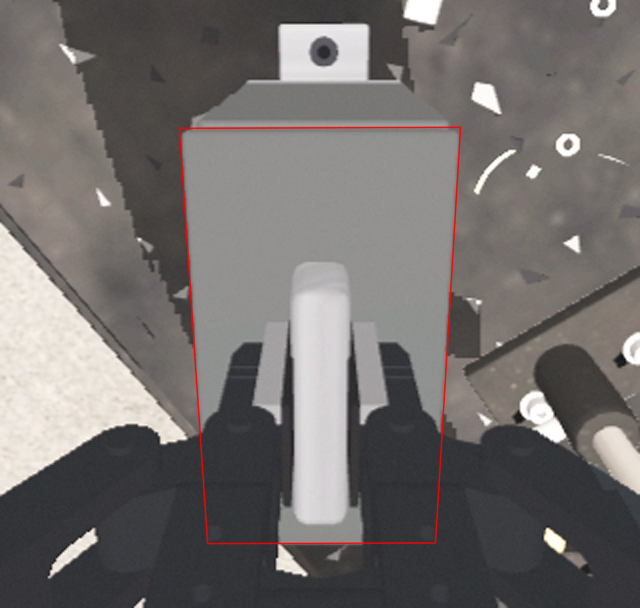

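send_rows(
  slide=[
    [0,2,0.4],
    [0,4,0.4],
    [0,6,0.4],
    [0,8,0.4],
    [0,10,0.4],
    [0,11.5,0.4],
    [0,12,0.4],
    [0,12,0.4],
  ],
  angular=[
    [0,0,0],
    [0,0,0],
    [0,0,0],
    [0,0,0],
    [0,0,0],
    [0,0,0],
    [0,0,0],
    [0,0,0],
  ],
  gripper=[1,1,1,1,1,1,1,1],
)

```text
time_s: 28.5
tool_pos: [0.6213, 0.0886, 0.1157]
ee_rot: [[0.997, 0.0, 0.076], [-0.076, 0.0, 0.997], [0.0, -1.0, 0.0]]
wrist_force: [-3.3, -0.7, 7.4]
opening: 0.0108
```

```bash
python3 - <<'E'
from h import *
plan(.6216,.0887,.1157,-4.33)
im2,_=shot("s24","side")
cv2.imwrite('pics/s24c.png',cv2.resize(im2[140:300,280:430],None,fx=4,fy=3.7,interpolation=cv2.INTER_CUBIC))
E
```

```text
t 28.50 tcp [0.6213 0.0886 0.1157] yaw -4.36 | slide [0.3 0.  0.1] ang [-0.   -0.03  0.03] | n>=0,0 F [-3.3 -0.7  7.4] op 0.0108
```

View pics/s24c.png

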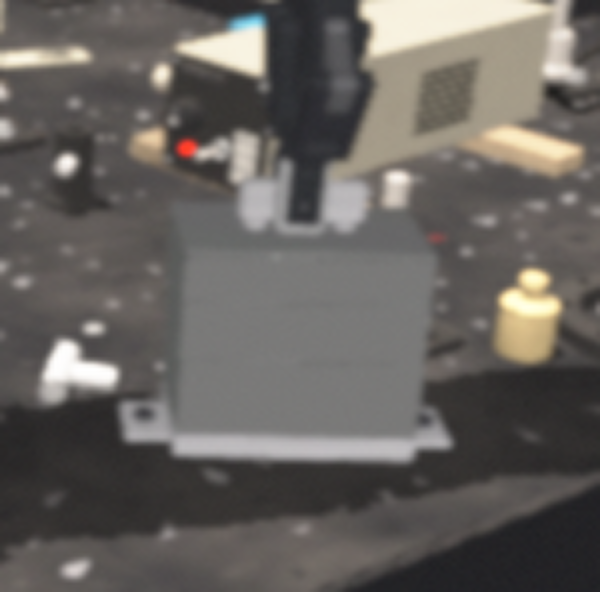

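send_rows(
  slide=[
    [0,0,0],
    [0,0,0],
    [0,0,0],
    [0,0,0],
    [0,-20,0],
    [0,-60,0],
    [0,-110,0],
    [0,-120,0],
    [0,-120,0],
    [0,-120,0],
    [0,-120,0],
    [0,-120,0],
  ],
  angular=[
    [0,0,0],
    [0,0,0],
    [0,0,0],
    [0,0,0],
    [0,0,0],
    [0,0,0],
    [0,0,0],
    [0,0,0],
    [0,0,0],
    [0,0,0],
    [0,0,0],
    [0,0,0],
  ],
  gripper=[-1,-1,-1,-1,-1,-1,-1,-1,-1,-1,-1,-1],
)

```text
time_s: 29.75
tool_pos: [0.6203, 0.0885, 0.2325]
ee_rot: [[0.997, -0.003, 0.076], [-0.076, -0.0, 0.997], [-0.003, -1.0, -0.001]]
wrist_force: [-0.3, 0.5, -0.3]
opening: 0.0853
```

```bash
python3 - <<'E'
from h import *
im,k=shot("w25"); im2,_=shot("s25","side"); im3,_=shot("t25","top")
P=fitrect(im,k,.6230,.0886,-4.33,.114,search=(4,3,2))
draw(im,k,[(rect(*P,.114),(0,0,255)),(rect(.623,.0886,-4.33,.110),(0,255,0))],(100,420,80,384),2,"pics/w25o.png")
cv2.imwrite('pics/s25c.png',cv2.resize(im2[140:300,280:430],None,fx=4,fy=3.7,interpolation=cv2.INTER_CUBIC))
plan(.6,.1,.25,0)
kt=eyes.get_calibration("top")
for n in ["bnc_tee","post_holder","lens_tube"]:
    for d in models.landmark_of(n,"top")[:2]: print(n,round(d["confidence"],2),np.array(kt["orientation"])@np.array(d["xyz"])+kt["eye"])
E
```

```text
fit [ 0.6224  0.0883 -4.2808] n 100 rms 0.25 edge med [0.26, 0.26, 0.22, 0.24]
t 29.90 tcp [0.6209 0.0886 0.2335] yaw -4.36 | slide [-21.7 -16.4   9.8] ang [ 0.02 -4.36 -0.09] | n>=1,1 F [ 0.1 -0.2  0.2] op 0.0852
bnc_tee 0.66 [0.626  0.0931 0.0788]
bnc_tee 0.5 [0.5313 0.1368 0.0027]
post_holder 0.43 [ 0.5618  0.3835 -0.0025]
lens_tube 0.71 [0.5666 0.383  0.0013]
lens_tube 0.56 [0.6237 0.0936 0.0993]
```

View pics/w25o.png

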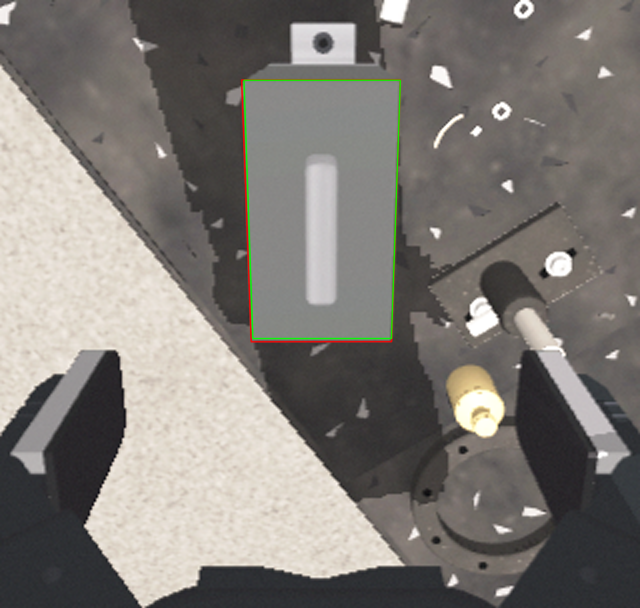

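View pics/s25c.png

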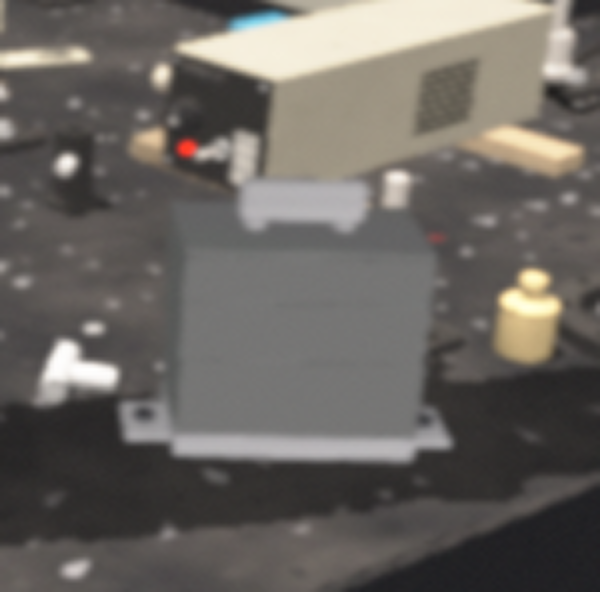

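View pics/t25.png

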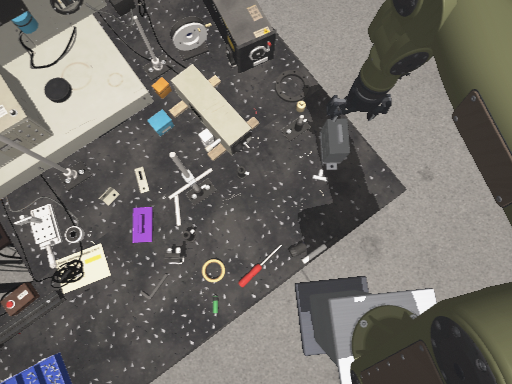

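```bash
python3 -c "
from plant import robot
print(robot.finish_job())"
```

```text
the job is handed in; nothing more can be done
None
```

I built the stack on the base frame in the order asked: deep tray, medium tray, shallow tray, then the grey cover with the bar handle. I let go of each piece before fetching the next and handed the job in at about 30 s of the 102 s allowed.

**Seating:** Each piece stopped at its predicted seated height to within about 0.2 mm, with 7–12 N of contact. The last wrist fit puts the cover at (0.622, 0.088) m, yaw −4.3°, against the base at (0.625, 0.089) m, yaw −4.4°. That leaves it about 3 mm off the base in x, built up over the levels, with each piece within its own play. The side view shows level seams, and the gripper was open and clear about 0.12 m above.

**Bystanders:** The last top view puts the T connector and the post holder where they started. The lens tube network no longer found the tube, which now lies in the arm's shadow. It gave false hits on the stack and the post holder instead, so I could not confirm the tube by measurement. No commanded move went near it. I left the purple look-alike alone.

**Checks that disagreed:**
- Before settling, measured and commanded positions differed by 1–3 mm. I corrected each piece from wrist pictures just above its seat.
- One fit of the held cover locked onto the rim below. I discarded its x value and used the earlier fits.

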